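Set out the spices for the cook

TASK

Set out the spices: empty all the nutmegs from the orange pinch pot into the white plate and stand the pot upright back on the counter, and slide the filled plate along the counter, never lifting it, onto the dark round mat. Then wake up the caked ground spice: take the closed canisters one after another from mild to hot (green, yellow, red; one of them may be missing), turn each upside down for half a second, and stand it upright on the cork mat. Leave the turner and the tenderizer alone.

Things in the scene. Friction and masses are not known exactly. Their poses are not given: they have to be found in the camera images.
- can_green: closed stainless steel spice canister with a green band near its foot and a green dot on its lid: round, 57 mm in diameter, 86 mm tall, 0.15 to 0.31 kg, centre of mass about 25 mm above its underside, lid held by a flat wire latch that never opens. Origin: centre of its underside; z points up through the lid. Mildest. May be absent (None).
- can_yellow: closed stainless steel spice canister with a yellow band near its foot and a yellow dot on its lid: round, 57 mm in diameter, 86 mm tall, 0.15 to 0.31 kg, centre of mass about 25 mm above its underside, lid held by a flat wire latch that never opens. Origin: centre of its underside; z points up through the lid. Medium. May be absent (None).
- can_red: closed stainless steel spice canister with a red band near its foot and a red dot on its lid: round, 57 mm in diameter, 86 mm tall, 0.15 to 0.31 kg, centre of mass about 25 mm above its underside, lid held by a flat wire latch that never opens. Origin: centre of its underside; z points up through the lid. Hottest. May be absent (None).
- pot: orange open pinch pot holding the nutmegs: straight-sided round cup, 62 mm outside diameter, 4 mm wall, 58 mm tall, 5 mm floor. Origin: centre of its underside; z up through the mouth
- nutmeg1: brown whole nutmeg, chunky, 19 x 14 x 14 mm (the solid part 15 x 12 x 12 mm, long along its x), starts in the pot. Origin: middle of its underside, 6 mm from its centre. May be absent (None).
- nutmeg2: brown whole nutmeg, chunky, 19 x 14 x 14 mm (the solid part 15 x 12 x 12 mm, long along its x), starts in the pot. Origin: middle of its underside, 6 mm from its centre. May be absent (None).
- nutmeg3: brown whole nutmeg, chunky, 19 x 14 x 14 mm (the solid part 15 x 12 x 12 mm, long along its x), starts in the pot. Origin: middle of its underside, 6 mm from its centre. May be absent (None).
- nutmeg4: brown whole nutmeg, chunky, 19 x 14 x 14 mm (the solid part 15 x 12 x 12 mm, long along its x), starts in the pot. Origin: middle of its underside, 6 mm from its centre. May be absent (None).
- nutmeg5: brown whole nutmeg, chunky, 19 x 14 x 14 mm (the solid part 15 x 12 x 12 mm, long along its x), starts in the pot. Origin: middle of its underside, 6 mm from its centre. May be absent (None).
- nutmeg6: brown whole nutmeg, chunky, 19 x 14 x 14 mm (the solid part 15 x 12 x 12 mm, long along its x), starts in the pot. Origin: middle of its underside, 6 mm from its centre. May be absent (None).
- plate: round white melamine plate: 144 mm across the foot, 170 mm across the rim, 24 mm tall, 4 mm wall, 5 mm floor, with one lug handle that sticks out along its +y axis: the lug is 16 mm wide (along x), lies from 85 to 123 mm from the plate's centre, its top 23 mm and its underside 9 mm above the counter. Origin: centre of the underside; z up
- mat: round dark slate-grey mat, 190 mm across, 1 mm thin and flush with the counter (things slide onto it without a step), fixed. Origin: its centre
- board: thin cork mat, fixed, 140 mm (along its x) by 380 mm (along its y), 1 mm thin and flush with the counter (no step). Origin: its centre, at counter height
- turner: black plastic turner lying on the counter, 265 mm long along its x axis, 80 mm wide blade at +x. Not to be disturbed. Origin: between handle and blade, on the counter
- tenderizer: cast aluminium meat tenderizer, 55 mm cubic head, handle 205 mm long along its -x axis. Not to be disturbed. Origin: under the middle of the head

How it is judged:
On the way, in this order (a step that is already met when the one before it is completed fails the run):
1. every nutmeg lies in the plate, none left in the pot or on the counter, and the pot is not set down in the plate (horizontal distance between each of nutmeg1, nutmeg2, nutmeg3, nutmeg4, nutmeg5, nutmeg6 and plate below 0.078 m and z of each of nutmeg1, nutmeg2, nutmeg3, nutmeg4, nutmeg5, nutmeg6 in the frame of plate below 0.04 m and (horizontal distance between pot and plate above 0.116 m or height (world z) of pot above 0.04 m)), for 0.3 s.
2. the plate, with every nutmeg still in it, has been slid to within 20 mm (centre to centre) of the dark round mat and lies flat (horizontal distance between plate and mat below 0.02 m and height (world z) of plate below 0.008 m and angle between plate's own z axis and vertical below 0.08 rad and horizontal distance between each of nutmeg1, nutmeg2, nutmeg3, nutmeg4, nutmeg5, nutmeg6 and plate below 0.078 m and z of each of nutmeg1, nutmeg2, nutmeg3, nutmeg4, nutmeg5, nutmeg6 in the frame of plate below 0.04 m), for 0.3 s.
3. the green canister is turned upside down, at least 145 degrees from upright, and kept so for half a second (angle between can_green's own z axis and vertical above 2.51 rad), for 0.5 s.
4. the green canister stands upright on the cork mat with its whole base on the cork, let go and still (angle between can_green's own z axis and vertical below 0.08 rad and x of can_green in the frame of board between -0.041 and 0.041 m and y of can_green in the frame of board between -0.16 and 0.16 m and z of can_green in the frame of board below 0.006 m and contact force between can_green and the fingers below 0.1 N and linear speed of can_green below 0.03 m/s), for 0.3 s.
5. the yellow canister is turned upside down, at least 145 degrees from upright, and kept so for half a second (angle between can_yellow's own z axis and vertical above 2.51 rad), for 0.5 s.
6. the yellow canister stands upright on the cork mat with its whole base on the cork, let go and still (angle between can_yellow's own z axis and vertical below 0.08 rad and x of can_yellow in the frame of board between -0.041 and 0.041 m and y of can_yellow in the frame of board between -0.16 and 0.16 m and z of can_yellow in the frame of board below 0.006 m and contact force between can_yellow and the fingers below 0.1 N and linear speed of can_yellow below 0.03 m/s), for 0.3 s.
7. the red canister is turned upside down, at least 145 degrees from upright, and kept so for half a second (angle between can_red's own z axis and vertical above 2.51 rad), for 0.5 s.
8. the red canister stands upright on the cork mat with its whole base on the cork, let go and still (angle between can_red's own z axis and vertical below 0.08 rad and x of can_red in the frame of board between -0.041 and 0.041 m and y of can_red in the frame of board between -0.16 and 0.16 m and z of can_red in the frame of board below 0.006 m and contact force between can_red and the fingers below 0.1 N and linear speed of can_red below 0.03 m/s), for 0.3 s.
At the end, for the whole second after the job is handed in: All nutmegs lie in the plate; the plate lies flat on the mat, centres within 20 mm; every canister stands upright (within 4 degrees), its whole base on the cork mat; the pot stands upright (within 5 degrees) on the counter beside the plate; all is let go and at rest (all of step 2 and all of step 4 and all of step 6 and all of step 8 and linear speed of each of pot, plate below 0.03 m/s and angle between pot's own z axis and vertical below 0.1 rad and height (world z) of pot below 0.003 m and horizontal distance between pot and plate above 0.116 m); the robot touches nothing.
It fails at once if the plate is lifted more than 25 mm off the counter or tipped more than 20 degrees (height (world z) of plate above 0.025 m or angle between plate's own z axis and vertical above 0.35 rad).
It fails at once if the turner or the tenderizer is shifted more than 30 mm (distance of any of turner, tenderizer from where it was at the start of the episode above 0.03 m).
Of nutmeg1, nutmeg2, nutmeg3, nutmeg4, nutmeg5, nutmeg6 only 3 to 6 are there at a start; the rules pass over those that are not, and their reading is None.
Of can_green, can_yellow, can_red only 2 to 3 are there at a start; the rules pass over those that are not, and their reading is None.
At some moment in a run one of can_green, can_yellow, can_red, plate may be knocked a few centimetres aside while the robot is not near it.
It also fails if it takes over 210 s, if anything falls off the work surface, if the arm or the gripper's body presses on something with over 40 N, if the wrist force passes 120 N, or if a joint passes its speed limit or range.

ROBOT

A 7-joint arm with a two-finger parallel gripper is mounted at the origin on the work surface. World frame = base frame: x ahead of the robot, y to its left, z up, the work surface at z = 0. Lengths are in m, angles in rad, forces in N, time in s.
With the tool pointing down it reaches from about 0.4 to 0.85 m from the base axis. Payload 10.4 kg.
Tool frame: the origin (TCP) lies between the finger pads; the fingertips stand 22 mm ahead of it and the grasp point (between the pads) lies 3 mm ahead of it (ctrl.tcp_to_tips is the distance from the TCP to the fingertips, in m); z points along the fingers, y is the line along which they close (so a half turn about z gives the same grasp; the last joint's range is limited). The gripper opens to 87 mm and grips with 3 to 60 N. Pads are 19 mm wide; open, the fingers measure 117 mm over their backs; the gripper's body (75 mm by 190 mm) begins 51 mm behind the grasp point.
Start: joints at [-1.29, 0.332, -0.065, 1.46, 0.022, 1.35, -0.088], TCP at [0.187, 0.596, 0.245] pointing down, gripper open.
Joint ranges: [-2.6, 2.6], [-0.5, 2.12], [-1.47, 1.34], [0.16, 2.42], [-1.27, 4.41], [0.06, 2.06], [-2.6, 2.6]. Speed limits (rad/s): [2.22, 2.22, 2.79, 2.79, 3.14, 3.14, 3.14].

INTERFACE

Orientations are given as a unit quaternion [x, y, z, w].
In Python, from bench import ctrl gives the robot as it stands.
- The arm moves only by the shell command python3 -m handwheel 'ROWS' [FORCE]. ROWS is JSON, a list of rows, each a list of 7 numbers: the shift along the world's x, y, z in mm, then the turn, a rotation vector about the world's x, y, z in degrees, then the finger opening in mm, from 0 to 87. A call has exactly 8 rows; each row shifts and turns the commanded pose from where the row before left it; what a row does not reach is not made up. A row lasts 1/12 s, in which the tool goes at most 41.7 mm and 7.16 degrees, less where a joint would pass 70% of its speed; a pose out of reach is approached as far as the arm can. A call with a gripper value outside its range is refused whole. The fingers move at their own pace and stop on an object; FORCE is the grip in N (left out, the last holds). Time passes only in rows, so rows that do not move let the fingers close, or fill a call up. It gives the time, the measured TCP pose, the force, the opening and the grip force at its end, in the units of the state.
- ctrl.get_state(): the state, without advancing time (a new reading comes with each control period).
- ctrl.snapshot(name): name is "scene" or "top"; returns (picture, depth): 400x640x3 uint8, red, green, blue; 400x640 float32, m along the optical axis (not along the pixel's ray), 0 where there is no reading.
- ctrl.calibration(name): a dict with "camera_matrix" (3x3 intrinsics, pixels), "extrinsics" (4x4, takes a point from camera to world coordinates). Camera axes: x right, y up, looking along -z (the intrinsics and any distortion apply to the point x, -y, -z); pixel columns grow to the right and rows downward; lengths in m; the calibration is good to about 2 mm. A picture is of the moment at which its call begins. calibration takes no time and is no camera call.
- ctrl.job_done(): hands the job in; it is judged then, once.
The state is a dict: "time_s": time; "joints": joint angles; "joint_vel": joint speeds; "joint_efforts": joint torques, N m; "eef_pos": TCP position; "ee_rot": TCP orientation; "wrist_force": force on the tool from outside, world axes, zero at the start; "torque": the same for the moment, N m; "width": finger opening in m; "grasp_force": force on a finger pad.
Only numpy, scipy, OpenCV 4.12 (cv2) and the standard library are available. Lean on these libraries where they do the work, as an engineer would, in place of code of your own. Each camera call takes 0.05 s, during which the arm holds its last target. There are 200 camera calls.

## Working session

There is one attempt and no reset: what is moved stays moved. The work goes in short steps, Python scripts to look and compute and a shell command to move; the robot and the scene stay as the last step left them, time stands still between calls to the robot, and variables do not carry over. Pictures are saved under pics/ and viewed, at most 14 in all, crops included, and the job is handed in when it is done.

```bash
mkdir -p pics; cat > h.py <<'E'
import numpy as np, cv2
from bench import ctrl
def snap(n,save=None):
    im,d=ctrl.snapshot(n)
    if save: cv2.imwrite(f'pics/{save}.png',im[:,:,::-1])
    return im,d
def cal(n):
    c=ctrl.calibration(n); return np.array(c['camera_matrix']),np.array(c['extrinsics']),c
def pts(n,d):
    K,E,_=cal(n); v,u=np.mgrid[0:d.shape[0],0:d.shape[1]]
    P=np.stack([(u-K[0,2])/K[0,0]*d,-(v-K[1,2])/K[1,1]*d,-d],-1)
    W=P@E[:3,:3].T+E[:3,3]; W[d==0]=np.nan; return W
def ray(n,u,v,z):
    K,E,_=cal(n); r=E[:3,:3]@np.array([(u-K[0,2])/K[0,0],-(v-K[1,2])/K[1,1],-1]); o=E[:3,3]
    return o+r*(z-o[2])/r[2]
E
python3 - <<'E'
from h import *
for n in('top','scene'):
    im,d=snap(n,n+'0'); K,E,c=cal(n); print(n,K.round(1).tolist(),E.round(3).tolist(),[k for k in c]); np.savez(f'{n}0.npz',im=im,d=d)
s=ctrl.get_state();print(s['eef_pos'],s['ee_rot'],s['time_s'],s['width'],s['wrist_force'])
E
```

```text
top [[408.8, 0.0, 322.3], [0.0, 408.8, 198.4], [0.0, 0.0, 1.0]] [[-0.022, 0.987, -0.161, 0.468], [-0.999, -0.026, -0.024, 0.07], [-0.028, 0.16, 0.987, 0.997], [0.0, 0.0, 0.0, 1.0]] ['camera_matrix', 'extrinsics']
scene [[388.9, 0.0, 319.6], [0.0, 388.9, 196.4], [0.0, 0.0, 1.0]] [[-0.046, -0.592, 0.805, 1.271], [0.999, -0.039, 0.028, 0.085], [0.014, 0.805, 0.593, 0.546], [0.0, 0.0, 0.0, 1.0]] ['camera_matrix', 'extrinsics']
[0.18689356 0.59608062 0.24385565] [ 1.51308448e-01  9.88486401e-01 -6.21129785e-04 -5.87790902e-05] 0.1 0.08713805923958422 [ 0.02282312 -0.32191197  0.20207211]
```

View pics/top0.png

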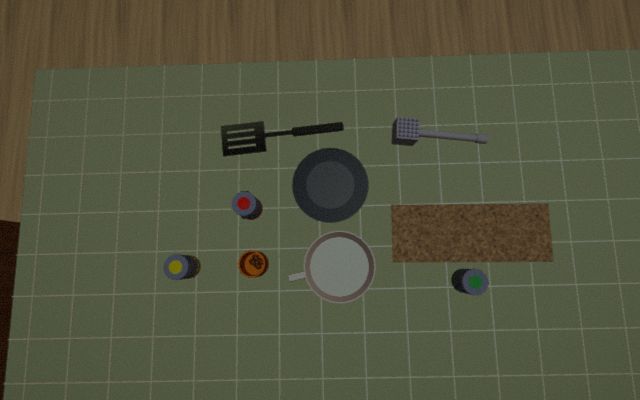

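View pics/scene0.png

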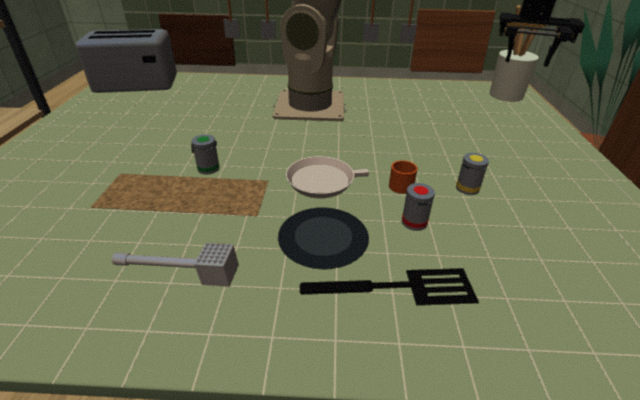

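The top view shows the yellow can at (176,267), red at (244,204), green at (475,282), the pot with nutmegs at (253,264), the plate at (340,267) with its lug at (297,277), the mat at (330,185) and the cork centred near (471,233). The scene view agrees: all three cans and the pot are upright.

```bash
cat >> h.py <<'E'
def hsvm(im,lo,hi): return cv2.inRange(cv2.cvtColor(im,cv2.COLOR_RGB2HSV),np.array(lo),np.array(hi))
def blobs(m,amin=25):
    n,l,st,c=cv2.connectedComponentsWithStats(m); return [(c[i],st[i,4],l==i) for i in range(1,n) if st[i,4]>amin]
def circ(n,u,v,z): return ray(n,u,v,z).round(4)
def cans(im,n='top',z=.086):
    out={}
    for k,lo,hi in(('green',(50,130,50),(75,255,255)),('yellow',(23,150,90),(34,255,255)),('red',(0,200,90),(4,255,255))):
        b=blobs(hsvm(im,lo,hi),30); out[k]=[(c.round(1).tolist(),int(a),ray(n,*c,z).round(4).tolist()) for c,a,_ in b]
    return out
def plate(W,cx,cy,r=.2):
    # rim points by depth height
    m=(abs(W[...,2]-.024)<.006)&(np.hypot(W[...,0]-cx,W[...,1]-cy)<r); return W[m]
E
python3 - <<'E'
from h import *
z=np.load('top0.npz');im,d=z['im'],z['d'];W=pts('top',d)
for k,v in cans(im).items():print(k,v)
hs=cv2.cvtColor(im,cv2.COLOR_RGB2HSV)
for u,v in((264,264),(340,267),(297,277),(330,185),(470,233),(475,282),(176,267),(244,204),(253,264),(210,330),(305,250)):print(u,v,hs[v,u],W[v,u].round(3))
def circfit(P):
    A=np.c_[2*P,np.ones(len(P))];s=np.linalg.lstsq(A,(P**2).sum(1),rcond=None)[0];return s[:2],np.sqrt(s[2]+s[:2]@s[:2])
for nm,lo,hi,box,zz in(('plate',(0,0,90),(179,60,255),(270,220,390,310),.024),('mat',(95,20,0),(125,255,75),(280,140,380,230),.001),('pot',(0,150,60),(14,255,255),(235,245,275,285),.058),('board',(8,60,30),(22,255,200),(385,195,560,270),.001)):
    m=hsvm(im,lo,hi); M=np.zeros_like(m);x0,y0,x1,y1=box;M[y0:y1,x0:x1]=m[y0:y1,x0:x1]
    b=max(blobs(M),key=lambda t:t[1])
    cn=max(cv2.findContours(b[2].astype(np.uint8),0,1)[0],key=len)
    if nm=='board':
        r=cv2.minAreaRect(cn);P=np.array([ray('top',*q,zz)[:2] for q in cv2.boxPoints(r)]);print(nm,P.round(4).tolist(),P.mean(0))
        continue
    (cx,cy),R=cv2.minEnclosingCircle(cn)
    P=np.array([ray('top',*q[0],zz)[:2] for q in cn]);c=np.median(P,0)
    for it in range(8):
        c,r=circfit(P[abs(np.hypot(*(P-c).T)-np.median(np.hypot(*(P-c).T)))<.012*(.6**it)+.002])
    print(nm,b[1],c.round(4),r.round(4))
    if nm=='plate':
        far=P[np.hypot(*(P-c).T)>.1];print('lug',far.mean(0),np.hypot(*(far-c).T).max(),np.degrees(np.arctan2(*(far.mean(0)-c)[::-1])))
E
```

```text
green [([475.2, 281.6], 141, [0.4249, -0.235, 0.086])]
yellow [([175.1, 266.7], 132, [0.4712, 0.4225, 0.086])]
red [([243.2, 203.0], 95, [0.6104, 0.2715, 0.086])]
264 264 [ 15 217 101] [0.473 0.229 0.058]
340 267 [ 45  17 120] [0.462 0.055 0.005]
297 277 [ 40  19 118] [0.441 0.157 0.022]
330 185 [120  13  59] [0.663 0.074 0.   ]
470 233 [ 17 116  79] [ 0.536 -0.26   0.001]
475 282 [ 67 178  86] [ 0.424 -0.234  0.089]
176 267 [ 28 228 114] [0.47  0.42  0.087]
244 204 [  1 205 118] [0.608 0.27  0.086]
253 264 [ 10 160  51] [0.474 0.262 0.019]
210 330 [40 67 92] [0.322 0.367 0.001]
305 250 [40 71 90] [0.504 0.139 0.002]
plate 4686 [0.4888 0.0955] 0.1165
lug [0.45411588 0.08856287] 0.17152093532564713 -168.66155305358723
mat 2134 [0.6649 0.0751] 0.0901
pot 260 [0.4745 0.2567] 0.0282
board [[0.6112, -0.074], [0.6039, -0.4647], [0.4651, -0.4502], [0.4708, -0.0681]] [ 0.5377321  -0.26422903]
```

```bash
cat >> h.py <<'E'
def circfit(P):
    A=np.c_[2*P,np.ones(len(P))];s=np.linalg.lstsq(A,(P**2).sum(1),rcond=None)[0];return s[:2],np.sqrt(s[2]+s[:2]@s[:2])
def findplate(W,near=(.5,.05)):
    m=(W[...,2]>.012)&(W[...,2]<.032)&(np.hypot(W[...,0]-near[0],W[...,1]-near[1])<.3)
    b=max(blobs(m.astype(np.uint8)),key=lambda t:t[1]);P=W[b[2]][:,:2];c=P.mean(0)
    for i in range(10):
        r=np.hypot(*(P-c).T);s=abs(r-.083)<(.03 if i<4 else .006);c,R=circfit(P[s])
    r=np.hypot(*(P-c).T);l=P[(r>.095)];v=l.mean(0)-c
    return c.round(4),R.round(4),len(l),np.degrees(np.arctan2(v[1],v[0])).round(1),r.max().round(3)
E
python3 - <<'E'
from h import *
z=np.load('top0.npz');im,d=z['im'],z['d'];W=pts('top',d)
print(findplate(W))
m=(W[...,2]>.05)&(W[...,2]<.066)&(np.hypot(W[...,0]-.47,W[...,1]-.257)<.05);print('pot',m.sum(),circfit(W[m][:,:2]), W[m][:,:2].min(0),W[m][:,:2].max(0))
for n,p in(('g',(.425,-.235)),('y',(.471,.4225)),('r',(.61,.2715))):
    m=(W[...,2]>.078)&(W[...,2]<.095)&(np.hypot(W[...,0]-p[0],W[...,1]-p[1])<.05);print(n,m.sum(),W[m].mean(0),(W[m].min(0)+W[m].max(0))/2,np.ptp(W[m],0))
s=z['im'];hs=cv2.cvtColor(im,cv2.COLOR_RGB2HSV)
m=((hs[...,2]<75)&(hs[...,1]<120)).astype(np.uint8);M=m*0;M[140:230,285:375]=m[140:230,285:375];b=max(blobs(M),key=lambda t:t[1]);ys,xs=np.nonzero(b[2])
print('mat',b[1],xs.min(),xs.max(),ys.min(),ys.max(),[ray('top',*q,.0)[:2].round(4) for q in((xs.min()-.5,ys.mean()),(xs.max()+.5,ys.mean()),(xs.mean(),ys.min()-.5),(xs.mean(),ys.max()+.5))])
from scipy.spatial.transform import Rotation as R
print(R.from_quat(ctrl.get_state()['ee_rot']).as_matrix().round(3))
E
```

```text
(array([0.4641, 0.058 ]), np.float64(0.0807), 79, np.float64(101.7), np.float64(0.122))
pot 169 (array([0.47435483, 0.25742514]), np.float64(0.028703049837388743)) [0.44426036 0.22699316] [0.50517963 0.28856258]
g 566 [ 0.42522704 -0.23329216  0.08652089] [ 0.42528274 -0.2334599   0.08471535] [0.05346144 0.05788046 0.01324556]
y 531 [0.47092354 0.41934309 0.08700714] [0.4715978  0.42036014 0.08536943] [0.05509268 0.05581661 0.01434317]
r 491 [0.60929271 0.26960762 0.08670884] [0.61041505 0.27005117 0.08471798] [0.05725525 0.05522178 0.01308208]
mat 4522 292 368 147 222 [array([0.6665, 0.1701]), array([ 0.6613, -0.0212]), array([0.7624, 0.0721]), array([0.57  , 0.0769])]
[[-0.954  0.299 -0.   ]
 [ 0.299  0.954 -0.001]
 [-0.    -0.001 -1.   ]]
```

```bash
cat >> h.py <<'E'
from scipy.spatial.transform import Rotation as Ro
def goal(gp,phi,a,roll=0,back=0,flip=1,n=None):
    """gp grasp point m; tool heading phi deg, a deg below horizontal, roll about the tool axis"""
    s=ctrl.get_state();f,a=np.radians([phi,a]);t=np.array([np.cos(f)*np.cos(a),np.sin(f)*np.cos(a),-np.sin(a)])
    y=flip*np.array([-np.sin(f),np.cos(f),0]);R=Ro.from_matrix(np.c_[np.cross(y,t),y,t]);R=Ro.from_rotvec(np.radians(roll)*t)*R
    dp=(np.array(gp)-(.003+back)*t-s['eef_pos'])*1000;rv=np.degrees((R*Ro.from_quat(s['ee_rot']).inv()).as_rotvec())
    k=max(1,int(np.ceil(max(np.linalg.norm(rv)/6.8,np.linalg.norm(dp)/36))));n=n or k
    print('dp',dp.round(1),'rv',rv.round(1),'minrows',k,'per row of',n,':',(dp/n).round(1).tolist(),(rv/n).round(2).tolist())
def st():
    s=ctrl.get_state();R=Ro.from_quat(s['ee_rot']).as_matrix();t=R[:,2]
    print('t',round(s['time_s'],2),'p',(s['eef_pos']*1000).round(1),'gp',((s['eef_pos']+.003*t)*1000).round(1),'phi',np.degrees(np.arctan2(t[1],t[0])).round(1),'a',np.degrees(-np.arcsin(t[2])).round(1),'yz',R[2,1].round(3),'j',np.round(s['joints'],2),'F',np.round(s['wrist_force'],1),'w',round(s['width']*1000,1),'g',np.round(s['grasp_force'],1))
E
python3 -c "
from h import *
goal((.4745,.2575,.20),28,35,0,.10,1,24)
goal((.4745,.2575,.20),28,35,0,.10,-1)
goal((.4745,.2575,.20),28,60,0,.10,1,16)"
```

```text
dp [ 213.1 -378.2   15.2] rv [  5.3 -56.1  41.8] minrows 13 per row of 24 : [8.9, -15.8, 0.6] [0.22, -2.34, 1.74]
dp [ 213.1 -378.2   15.2] rv [  68.5    6.3 -121.9] minrows 21 per row of 21 : [10.1, -18.0, 0.7] [3.26, 0.3, -5.81]
dp [ 242.1 -362.8   45.3] rv [  2.9 -30.6  44.4] minrows 13 per row of 16 : [15.1, -22.7, 2.8] [0.18, -1.92, 2.77]
```

```bash
R='handwheel'; 
python3 -m handwheel '[[13.3,-23.6,1,0.3,-3.5,2.6,87],[13.3,-23.6,1,0.3,-3.5,2.6,87],[13.3,-23.6,1,0.3,-3.5,2.6,87],[13.3,-23.6,1,0.3,-3.5,2.6,87],[13.3,-23.6,1,0.3,-3.5,2.6,87],[13.3,-23.6,1,0.3,-3.5,2.6,87],[13.3,-23.6,1,0.3,-3.5,2.6,87],[13.3,-23.6,1,0.3,-3.5,2.6,87]]' 20
python3 -m handwheel '[[13.3,-23.6,1,0.3,-3.5,2.6,87],[13.3,-23.6,1,0.3,-3.5,2.6,87],[13.3,-23.6,1,0.3,-3.5,2.6,87],[13.3,-23.6,1,0.3,-3.5,2.6,87],[13.3,-23.6,1,0.3,-3.5,2.6,87],[13.3,-23.6,1,0.3,-3.5,2.6,87],[13.3,-23.6,1,0.3,-3.5,2.6,87],[13.3,-23.6,1,0.3,-3.5,2.6,87]]'
python3 -c "
from h import *
st();goal((.4745,.2575,.20),28,35,0,.10,1)"
```

```text
time_s: 0.77
eef_pos: [0.2937, 0.4065, 0.2524]
ee_rot: [-0.034, 0.97, 0.057, 0.236]
wrist_force: [0.1, -0.9, 0.5]
width: 0.0871
grasp_force: 0.0
time_s: 1.43
eef_pos: [0.3813, 0.2844, 0.2578]
ee_rot: [-0.169, 0.903, 0.097, 0.383]
wrist_force: [0.4, 0.3, -0.5]
width: 0.0869
grasp_force: 0.0
t 1.43 p [381.3 284.4 257.8] gp [383.3 285.3 255.7] phi 24.8 a 43.4 yz 0.045 j [-0.66 -0.5  -0.28  2.41  0.49  0.54  0.65] F [ 0.4  0.3 -0.5] w 86.9 g 0.0
dp [ 18.7 -66.5   1.3] rv [ 1.3 -8.8  5.5] minrows 2 per row of 2 : [9.3, -33.2, 0.7] [0.63, -4.39, 2.75]
```

```bash

python3 -m handwheel '[[12,-5,2,0,0,-6,87],[12,-5,2,0,0,-6,87],[12,-5,2,0,0,-6,87],[12,-5,2,0,0,-6,87],[12,-5,2,0,0,-6,87],[12,-5,2,0,0,-6,87],[12,-5,2,0,0,-6,87],[12,-5,2,0,0,-6,87]]' >/dev/null
python3 -c "
from h import *
st();goal((.4745,.2575,.20),-25,35,0,.10,1)
goal((.4745,.2575,.035),-25,35,0,.10,1)"
```

```text
t 2.1 p [477.7 244.5 274. ] gp [479.7 243.6 271.9] phi -23.5 a 43.5 yz 0.047 j [-0.3  -0.01 -0.71  2.02  0.88  1.17 -0.29] F [-0.5 -0.5  0.1] w 87.0 g 0.0
dp [-79.7  48.7 -14.9] rv [-6.1 -6.6  0.9] minrows 3 per row of 3 : [-26.6, 16.2, -5.0] [-2.03, -2.19, 0.29]
dp [ -79.7   48.7 -179.9] rv [-6.1 -6.6  0.9] minrows 6 per row of 6 : [-13.3, 8.1, -30.0] [-1.02, -1.09, 0.15]
```

```bash

python3 -m handwheel '[[-20,12,-10,-1.5,-1.6,0.2,87],[-20,12,-20,-1.5,-1.6,0.2,87],[-20,12,-25,-1.5,-1.6,0.2,87],[-20,12,-25,-1.5,-1.6,0.2,87],[0,0,-25,0,0,0,87],[0,0,-25,0,0,0,87],[0,0,-20,0,0,0,87],[0,0,0,0,0,0,87]]' >/dev/null
python3 -c "
from h import *
st();goal((.4745,.2575,.035),-25,35,0,.05,1);goal((.4745,.2575,.035),-25,35,0,.0,1)"
```

```text
t 2.77 p [396.3 291.4 119.9] gp [398.5 290.4 118.2] phi -25.0 a 35.4 yz -0.007 j [-0.57  0.39 -0.81  2.15  1.21  1.42 -0.91] F [-1.1 -0.7  0.2] w 86.6 g 0.0
dp [ 38.8 -15.5 -54.5] rv [ 0.2 -0.5 -0.2] minrows 2 per row of 2 : [19.4, -7.8, -27.3] [0.09, -0.25, -0.11]
dp [ 75.9 -32.8 -83.2] rv [ 0.2 -0.5 -0.2] minrows 4 per row of 4 : [19.0, -8.2, -20.8] [0.04, -0.13, -0.06]
```

```bash

python3 -m handwheel '[[13,-5,-18,0.1,-0.2,0,87],[13,-5,-18,0.1,-0.2,0,87],[13,-5.5,-18.5,0,0,0,87],[9,-4.2,-7,0,0,0,87],[9,-4.2,-7,0,0,0,87],[9,-4.2,-7,0,0,0,87],[10,-4.7,-7.7,0,0,0,87],[0,0,0,0,0,0,87]]' >/dev/null
python3 -c "
from h import *
st();goal((.4745,.2575,.035),-25,35,0,.0,1)"
python3 -m handwheel '[[0,0,0,0,0,0,50],[0,0,0,0,0,0,50],[0,0,0,0,0,0,50],[0,0,0,0,0,0,50],[0,0,0,0,0,0,50],[0,0,0,0,0,0,50],[0,0,0,0,0,0,50],[0,0,0,0,0,0,50]]' 20 >/dev/null
python3 -c "
from h import *
st();snap('scene','pot1')"
```

```text
t 3.43 p [475.  258.4  40.6] gp [477.2 257.3  38.9] phi -24.8 a 34.9 yz 0.005 j [-0.52  0.56 -0.66  2.15  1.46  1.31 -1.02] F [ 0.5 -1.2  0. ] w 86.9 g 0.0
dp [-2.7  0.2 -3.8] rv [-0.2  0.2 -0. ] minrows 1 per row of 1 : [-2.7, 0.2, -3.8] [-0.22, 0.2, -0.04]
t 4.1 p [473.2 260.1  41.1] gp [475.5 259.1  39.4] phi -24.6 a 34.9 yz 0.005 j [-0.52  0.56 -0.66  2.15  1.46  1.31 -1.02] F [-5.2 -0.5  6.4] w 62.0 g 20.0
```

View pics/pot1.png

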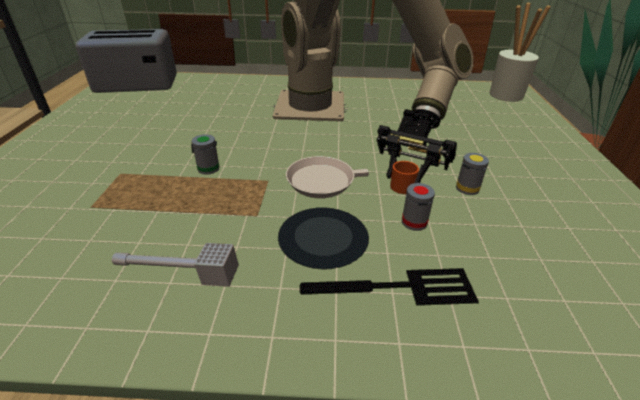

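Pot gripped (62 mm, 20 N) at about (405,178) with nothing else touched. I'll lift and carry it toward the plate.

```bash

python3 -m handwheel '[[0,0,10,0,0,0,50],[0,0,20,0,0,0,50],[0,0,20,0,0,0,50],[0,0,20,0,0,0,50],[0,0,20,0,0,0,50],[0,0,20,0,0,0,50],[0,0,10,0,0,0,50],[0,0,0,0,0,0,50]]' 25 >/dev/null
python3 -c "
from h import *
st();goal((.478,.08,.16),-40,35,0,.0,1);goal((.478,.08,.16),-40,35,40,.0,1);goal((.478,.08,.16),-40,35,-40,.0,1)"
```

```text
t 4.82 p [473.9 260.9 163.2] gp [476.1 259.8 161.5] phi -24.4 a 34.9 yz 0.009 j [-0.43  0.28 -0.75  2.13  1.25  1.29 -0.74] F [0.7 0.1 0.3] w 61.8 g 25.0
dp [   2.2 -179.3   -1.5] rv [ -0.4   0.4 -15.2] minrows 5 per row of 5 : [0.4, -35.9, -0.3] [-0.07, 0.08, -3.04]
dp [   2.2 -179.3   -1.5] rv [ 27.7 -17.3 -37.7] minrows 8 per row of 8 : [0.3, -22.4, -0.2] [3.46, -2.16, -4.71]
dp [   2.2 -179.3   -1.5] rv [-27.9  17.8   8.1] minrows 6 per row of 6 : [0.4, -29.9, -0.3] [-4.66, 2.96, 1.35]
```

Carry over with a +40° roll (the mouth still points up, about 35° off vertical).

```bash

python3 -m handwheel '[[0.3,-22.4,0,0,0,-1.9,50],[0.3,-22.4,0,0,0,-1.9,50],[0.3,-22.4,0,0,0,-1.9,50],[0.3,-22.4,0,0,0,-1.9,50],[0.3,-22.4,0,0,0,-1.9,50],[0.3,-22.4,0,0,0,-1.9,50],[0.3,-22.4,0,0,0,-1.9,50],[0.3,-22.4,0,0,0,-1.9,50]]' >/dev/null
python3 -c "
from h import *
st();goal((.478,.08,.15),-40,35,40,.0,1,8)"
```

```text
t 5.48 p [475.7  78.3 160.7] gp [477.6  76.8 159. ] phi -40.0 a 35.0 yz 0.005 j [-0.24  0.11 -0.64  2.29  1.17  1.19 -0.74] F [ 0.8 -0.5 -0.5] w 61.6 g 25.0
dp [ 0.4  3.2 -9. ] rv [ 24.9 -20.8 -22.7] minrows 6 per row of 8 : [0.1, 0.4, -1.1] [3.11, -2.6, -2.84]
```

```bash

python3 -m handwheel '[[0,0.4,0,3.1,-2.6,-2.85,50],[0,0.4,0,3.1,-2.6,-2.85,50],[0,0.4,0,3.1,-2.6,-2.85,50],[0,0.4,0,3.1,-2.6,-2.85,50],[0,0.4,0,3.1,-2.6,-2.85,50],[0,0.4,0,3.1,-2.6,-2.85,50],[0,0.4,0,3.1,-2.6,-2.85,50],[0,0.4,0,3.1,-2.6,-2.85,50]]' >/dev/null
python3 -c "
from h import *
st();goal((.478,.09,.15),-40,35,90,.0,1,16);goal((.478,.09,.14),-40,35,150,.0,1,16)
"
```

```text
t 6.15 p [475.9  82.7 160.7] gp [477.8  81.1 158.9] phi -40.1 a 34.9 yz 0.528 j [-0.26  0.12 -0.64  2.28  1.17  1.2  -1.44] F [ 0.5  0.7 -2.2] w 61.4 g 25.0
dp [ 0.2  8.9 -8.9] rv [ 31.4 -26.2 -28.5] minrows 8 per row of 16 : [0.0, 0.6, -0.6] [1.96, -1.64, -1.78]
dp [  0.2   8.9 -18.9] rv [ 69.  -57.9 -62.9] minrows 17 per row of 16 : [0.0, 0.6, -1.2] [4.31, -3.62, -3.93]
```

```bash

python3 -m handwheel '[[-1,-4,-3,-4.2,3.5,3.8,50],[-1,-4,-3,-4.2,3.5,3.8,50],[-1,-4,-3,-4.2,3.5,3.8,50],[-1,-4,-3,-4.2,3.5,3.8,50],[-1,-4,-3,-4.2,3.5,3.8,50],[-1,-4,-3,-4.2,3.5,3.8,50],[-1,-4,-3,-4.2,3.5,3.8,50],[-1,-4,-3,-4.2,3.5,3.8,50]]' >/dev/null
python3 -m handwheel '[[-1,-2,-1,-4.2,3.5,3.8,50],[-1,-2,-1,-4.2,3.5,3.8,50],[-1,-2,-1,-4.2,3.5,3.8,50],[-1,-2,-1,-4.2,3.5,3.8,50],[-1,-2,-1,-4.2,3.5,3.8,50],[-1,-2,-1,-4.2,3.5,3.8,50],[-1,-2,-1,-4.2,3.5,3.8,50],[-1,-2,-1,-4.2,3.5,3.8,50]]' >/dev/null
python3 -c "
from h import *
st();goal((.46,.03,.12),-40,35,-90,.0,1,8);goal((.46,.03,.12),-40,35,-160,.0,1,16)
"
```

```text
t 7.48 p [459.7  34.7 128.7] gp [461.6  33.1 127. ] phi -40.0 a 34.6 yz -0.757 j [-0.18  0.1  -0.65  2.4   1.25  1.13  0.34] F [-0.2 -1.1 -1.4] w 61.4 g 25.0
dp [-1.6 -3.1 -6.9] rv [-14.3  12.5  13.2] minrows 4 per row of 8 : [-0.2, -0.4, -0.9] [-1.79, 1.56, 1.64]
dp [-1.6 -3.1 -6.9] rv [-58.4  49.3  53.1] minrows 14 per row of 16 : [-0.1, -0.2, -0.4] [-3.65, 3.08, 3.32]
```

```bash

python3 -m handwheel '[[0,0,0,-3.7,3.1,3.3,50],[0,0,0,-3.7,3.1,3.3,50],[0,0,0,-3.7,3.1,3.3,50],[0,0,0,-3.7,3.1,3.3,50],[0,0,0,-2.4,2.05,2.2,50],[0,0,0,-2.4,2.05,2.2,50],[0,0,0,-2.4,2.05,2.2,50],[0,0,0,-2.4,2.05,2.2,50]]' >/dev/null
python3 -m handwheel '[[0,0,0,-2.4,2.05,2.2,50],[0,0,0,-2.4,2.05,2.2,50],[0,0,0,-2.4,2.05,2.2,50],[0,0,0,-2.4,2.05,2.2,50],[0,0,0,-2.4,2.05,2.2,50],[0,0,0,-2.4,2.05,2.2,50],[0,0,0,-2.4,2.05,2.2,50],[0,0,0,-2.4,2.05,2.2,50]]' >/dev/null
python3 -c "
from h import *
st();goal((.46,.03,.12),-40,35,-170,.0,1,8);goal((.46,.03,.12),-40,15,-160,.0,1,8);snap('scene','pour1')
"
```

```text
t 8.82 p [459.8  34.8 128.7] gp [461.7  33.2 127. ] phi -40.1 a 35.0 yz -0.565 j [-0.17  0.1  -0.66  2.4   1.24  1.12  1.56] F [ 0.8 -0.4 -1.1] w 61.6 g 25.0
dp [-1.7 -3.2 -7. ] rv [-21.1  17.7  19.3] minrows 5 per row of 8 : [-0.2, -0.4, -0.9] [-2.64, 2.21, 2.42]
dp [-2.  -2.9 -7.9] rv [-29.2  -1.3  10.1] minrows 5 per row of 8 : [-0.3, -0.4, -1.0] [-3.64, -0.16, 1.26]
```

View pics/pour1.png

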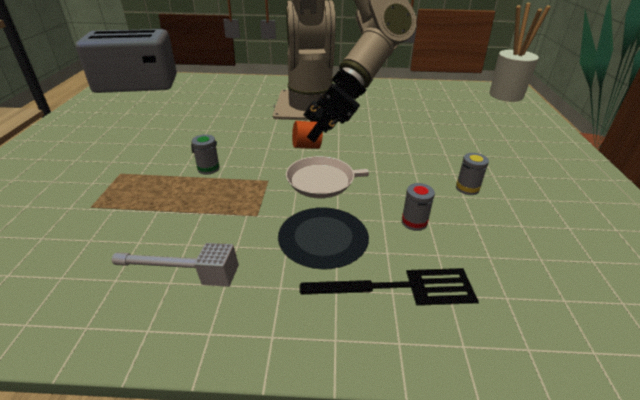

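The pot is on its side at (308,135) over the plate, with nothing spilled yet. I'll lower it and finish the pour.

```bash

python3 -m handwheel '[[0,0.5,-3,-2.6,2.2,2.4,50],[0,0.5,-3,-2.6,2.2,2.4,50],[0,0.5,-3,-2.6,2.2,2.4,50],[0,0.5,-3,-2.6,2.2,2.4,50],[0,0.5,-3,-2.6,2.2,2.4,50],[0,0.5,-3,-2.6,2.2,2.4,50],[0,0,-3,-2.6,2.2,2.4,50],[0,0,-3,-2.6,2.2,2.4,50]]' >/dev/null
python3 -c "
from h import *
st();goal((.465,.045,.11),-40,10,-170,.0,1,12);goal((.465,.045,.12),-20,5,-170,.0,1,12)
"
```

```text
t 9.53 p [459.8  38.1 104.5] gp [461.7  36.5 102.8] phi -40.0 a 35.2 yz -0.148 j [-0.17  0.18 -0.67  2.4   1.3   1.14  2.06] F [-0.1 -0.2 -1.5] w 61.8 g 25.0
dp [2.9 8.8 6. ] rv [-16.4 -19.    0.1] minrows 4 per row of 12 : [0.2, 0.7, 0.5] [-1.37, -1.59, 0.01]
dp [ 2.4  8.  15.7] rv [-15.5 -26.1  19.6] minrows 6 per row of 12 : [0.2, 0.7, 1.3] [-1.29, -2.17, 1.64]
```

```bash

python3 -m handwheel '[[0,0.5,1,-1.37,-1.6,0,50],[0,0.5,1,-1.37,-1.6,0,50],[0,0.5,1,-1.37,-1.6,0,50],[0,0.5,1,-1.37,-1.6,0,50],[0,0.5,1,-1.37,-1.6,0,50],[0,0.5,1,-1.37,-1.6,0,50],[0,0.5,1,-1.37,-1.6,0,50],[0,0.5,1,-1.37,-1.6,0,50]]' >/dev/null
python3 -m handwheel '[[0,0.5,1,-1.37,-1.6,0,50],[0,0.5,1,-1.37,-1.6,0,50],[0,0.5,1,-1.37,-1.6,0,50],[0,0.5,1,-1.37,-1.6,0,50],[0,0,0,0,0,0,50],[0,0,0,0,0,0,50],[0,0,0,0,0,0,50],[0,0,0,0,0,0,50]]' >/dev/null
python3 -c "
from h import *
st();im,d=snap('scene');cv2.imwrite('pics/pour2.png',cv2.resize(im[90:230,230:470],None,fx=3,fy=3,interpolation=2)[:,:,::-1])
"
```

```text
t 10.87 p [460.   44.7 117. ] gp [462.2  42.8 116.5] phi -40.0 a 9.9 yz -0.176 j [-0.41  0.59 -0.59  2.38  1.55  1.72  1.63] F [ 0.4  0.2 -1. ] w 62.1 g 25.0
```

View pics/pour2.png

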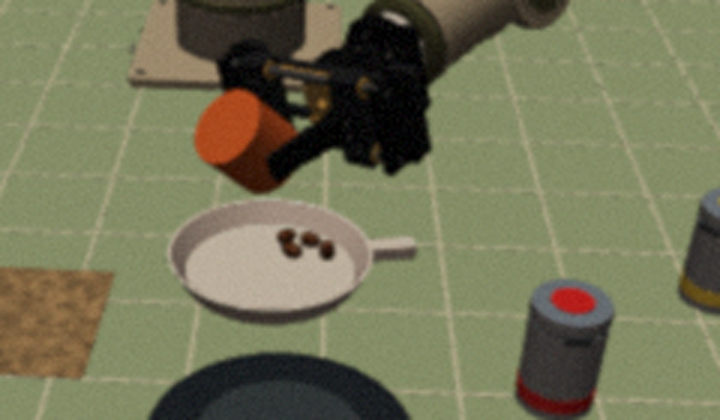

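Four nutmegs lie in the plate (crop about (305,240)), none on the counter, and the pot looks emptied. Now I'll turn the pot back upright.

```bash

python3 -m handwheel '[[0,3,6,2,2.4,0,50],[0,3,6,2,2.4,0,50],[0,3,6,2,2.4,0,50],[0,3,6,2,2.4,0,50],[0,3,6,2,2.4,0,50],[0,3,6,2,2.4,0,50],[0,3,6,2,2.4,0,50],[0,3,6,2,2.4,0,50]]' >/dev/null
python3 -c "
from h import *
st();goal((.46,.15,.16),-40,35,-80,.0,1,16)
im,d=snap('top','pour3');W=pts('top',d);print(findplate(W))"
```

```text
t 11.58 p [459.8  69.2 165.7] gp [461.7  67.6 164. ] phi -39.9 a 35.0 yz -0.145 j [-0.14  0.06 -0.75  2.32  1.14  1.19  2.25] F [-0.   0.7 -1.8] w 61.7 g 25.0
dp [-1.7 82.4 -4. ] rv [ 56.4 -47.2 -51.5] minrows 14 per row of 16 : [-0.1, 5.1, -0.2] [3.53, -2.95, -3.22]
(array([0.4642, 0.0574]), np.float64(0.0805), 0, np.float64(nan), np.float64(0.085))h.py:35: RuntimeWarning: Mean of empty slice.
  r=np.hypot(*(P-c).T);l=P[(r>.095)];v=l.mean(0)-c
  ret = um.true_divide(
```

View pics/pour3.png

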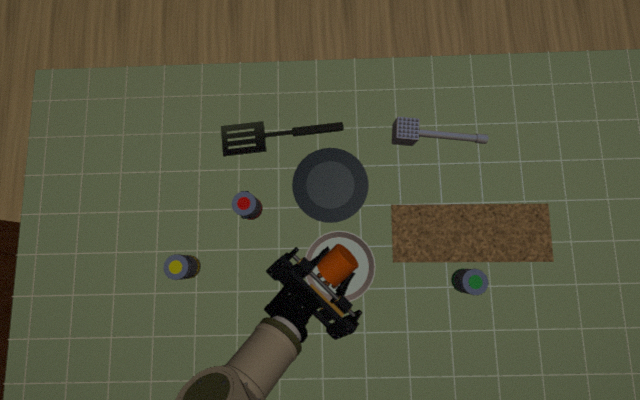

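The pot is upside down above the plate at (336,264), and the plate and cans have not moved. I'll unroll and carry it back.

```bash

python3 -m handwheel '[[0,5,0,3.6,-3,-3.3,50],[0,5,0,3.6,-3,-3.3,50],[0,5,0,3.6,-3,-3.3,50],[0,5,0,3.6,-3,-3.3,50],[0,5,0,3.6,-3,-3.3,50],[0,5,0,3.6,-3,-3.3,50],[0,5,0,3.6,-3,-3.3,50],[0,5,0,3.6,-3,-3.3,50]]' >/dev/null
python3 -m handwheel '[[0,5,0,3.6,-3,-3.3,50],[0,5,0,3.6,-3,-3.3,50],[0,5,0,3.6,-3,-3.3,50],[0,5,0,3.6,-3,-3.3,50],[0,5,0,3.6,-3,-3.3,50],[0,5,0,3.6,-3,-3.3,50],[0,5,0,3.6,-3,-3.3,50],[0,5,0,3.6,-3,-3.3,50]]' >/dev/null
python3 -c "
from h import *
st();goal((.455,.265,.16),-25,35,0,.0,1,16)"
```

```text
t 12.97 p [459.7 148.8 164.6] gp [461.5 147.2 162.8] phi -40.2 a 35.3 yz -0.799 j [-0.29  0.22 -0.76  2.19  1.13  1.35  0.57] F [-0.2 -0.3 -1.4] w 61.8 g 25.0
dp [ -6.9 117.3  -2.8] rv [ 52.8 -34.  -31.3] minrows 11 per row of 16 : [-0.4, 7.3, -0.2] [3.3, -2.12, -1.96]
```

```bash

python3 -m handwheel '[[-0.4,7.3,0,3.3,-2.1,-2,50],[-0.4,7.3,0,3.3,-2.1,-2,50],[-0.4,7.3,0,3.3,-2.1,-2,50],[-0.4,7.3,0,3.3,-2.1,-2,50],[-0.4,7.3,0,3.3,-2.1,-2,50],[-0.4,7.3,0,3.3,-2.1,-2,50],[-0.4,7.3,0,3.3,-2.1,-2,50],[-0.4,7.3,0,3.3,-2.1,-2,50]]' >/dev/null
python3 -m handwheel '[[-0.4,7.3,0,3.3,-2.1,-2,50],[-0.4,7.3,0,3.3,-2.1,-2,50],[-0.4,7.3,0,3.3,-2.1,-2,50],[-0.4,7.3,0,3.3,-2.1,-2,50],[-0.4,7.3,0,3.3,-2.1,-2,50],[-0.4,7.3,0,3.3,-2.1,-2,50],[-0.4,7.3,0,3.3,-2.1,-2,50],[-0.4,7.3,0,3.3,-2.1,-2,50]]' >/dev/null
python3 -c "
from h import *
st();goal((.455,.265,.05),-24.6,34.9,0,.0,1,8)"
```

```text
t 14.3 p [453.3 265.7 164.5] gp [455.5 264.6 162.8] phi -25.2 a 35.6 yz 0.001 j [-0.45  0.27 -0.77  2.13  1.21  1.32 -0.74] F [-0.3  0.3 -0.1] w 61.6 g 25.0
dp [  -0.6    0.4 -112.8] rv [-0.3 -0.6  0.7] minrows 4 per row of 8 : [-0.1, 0.0, -14.1] [-0.04, -0.07, 0.08]
```

```bash

python3 -m handwheel '[[0,0,-18,0,-0.1,0.1,50],[0,0,-18,0,-0.1,0.1,50],[0,0,-18,0,-0.1,0.1,50],[0,0,-18,0,-0.1,0.1,50],[0,0,-18,-0.1,-0.1,0.1,50],[0,0,-14,-0.1,-0.1,0.1,50],[0,0,-9,-0.1,0,0.1,50],[0,0,-5,0,0,0,50]]' >/dev/null
python3 -m handwheel '[[0,0,-2,0,0,0,50],[0,0,-1,0,0,0,50],[0,0,-1,0,0,0,50],[0,0,0,0,0,0,50],[0,0,0,0,0,0,50],[0,0,0,0,0,0,50],[0,0,0,0,0,0,50],[0,0,0,0,0,0,50]]' >/dev/null
python3 -c "
from h import *
st();goal((.455,.265,.0395),-24.6,34.9,0,.0,1,8)
im,d=snap('top');cv2.imwrite('pics/pot4.png',cv2.resize(im[200:320,180:400],None,fx=3,fy=3,interpolation=2)[:,:,::-1])"
```

```text
t 15.63 p [453.5 265.9  42.9] gp [455.7 264.8  41.2] phi -24.6 a 35.0 yz -0.003 j [-0.54  0.56 -0.68  2.16  1.43  1.34 -1.03] F [ 0.   0.1 -1.2] w 61.8 g 25.0
dp [-0.7  0.2 -1.7] rv [ 0.1 -0.1 -0.2] minrows 1 per row of 8 : [-0.1, 0.0, -0.2] [0.01, -0.02, -0.02]
```

View pics/pot4.png

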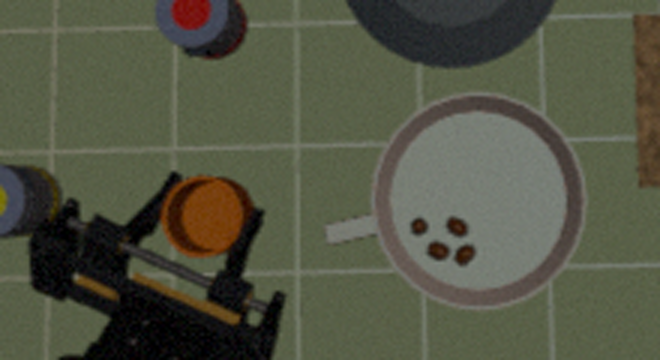

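The pot is empty and upright at crop (207,217), and four nutmegs are in the plate. I'll lower the last 2 mm, release and retreat.

```bash

python3 -m handwheel '[[0,0,-1,0,0,0,50],[0,0,-1,0,0,0,50],[0,0,0,0,0,0,50],[0,0,0,0,0,0,87],[0,0,0,0,0,0,87],[0,0,0,0,0,0,87],[0,0,0,0,0,0,87],[0,0,0,0,0,0,87]]' >/dev/null
python3 -c "
from h import *
st()"
python3 -m handwheel '[[-4,1.8,3,0,0,0,87],[-11,5,9,0,0,0,87],[-11,5,9,0,0,0,87],[-11,5,9,0,0,0,87],[-11,5,9,0,0,0,87],[-11,5,9,0,0,0,87],[0,0,25,0,0,0,87],[0,0,25,0,0,0,87]]' >/dev/null
python3 -c "
from h import *
st()
im,d=snap('top');W=pts('top',d);print(findplate(W))
m=(W[...,2]>.05)&(W[...,2]<.066)&(np.hypot(W[...,0]-.455,W[...,1]-.265)<.05);print('pot',m.sum(),(W[m].min(0)+W[m].max(0))/2,np.ptp(W[m],0))"
```

```text
t 16.35 p [453.4 265.8  40.6] gp [455.6 264.8  38.8] phi -24.6 a 35.0 yz -0.003 j [-0.55  0.56 -0.68  2.16  1.43  1.34 -1.03] F [0.2 0.1 0.4] w 84.0 g 0.0
t 17.02 p [393.1 293.  138.8] gp [395.4 292.  137.1] phi -24.5 a 35.1 yz -0.005 j [-0.56  0.35 -0.83  2.15  1.19  1.43 -0.87] F [0.5 0.3 0.2] w 86.9 g 0.0
(array([0.4641, 0.0579]), np.float64(0.0807), 80, np.float64(101.6), np.float64(0.122))
pot 173 [0.45593806 0.26717789 0.05710258] [0.05865847 0.0619064  0.01402641]
```

```bash

python3 -c "
from h import *
goal((.443,.160,.13),-78.4,90,0,.0,1,16)"
```

```text
dp [  48.8 -134.6  -10.7] rv [ 44.6  35.6 -49.7] minrows 12 per row of 16 : [3.1, -8.4, -0.7] [2.79, 2.23, -3.11]
```

```bash

python3 -m handwheel '[[3.1,-8.4,2,2.8,2.2,-3.1,87],[3.1,-8.4,2,2.8,2.2,-3.1,87],[3.1,-8.4,2,2.8,2.2,-3.1,87],[3.1,-8.4,2,2.8,2.2,-3.1,87],[3.1,-8.4,2,2.8,2.2,-3.1,80],[3.1,-8.4,2,2.8,2.2,-3.1,70],[3.1,-8.4,0,2.8,2.2,-3.1,60],[3.1,-8.4,0,2.8,2.2,-3.1,60]]' >/dev/null
python3 -m handwheel '[[3.1,-8.4,0,2.8,2.2,-3.1,50],[3.1,-8.4,0,2.8,2.2,-3.1,50],[3.1,-8.4,0,2.8,2.2,-3.1,50],[3.1,-8.4,0,2.8,2.2,-3.1,50],[3.1,-8.4,0,2.8,2.2,-3.1,50],[3.1,-8.4,0,2.8,2.2,-3.1,50],[3.1,-8.4,0,2.8,2.2,-3.1,50],[3.1,-8.4,0,2.8,2.2,-3.1,50]]' >/dev/null
python3 -c "
from h import *
st();goal((.443,.160,.06),-78.4,90,0,.0,1,4)
print(Ro.from_quat(ctrl.get_state()['ee_rot']).as_matrix().round(3))"
```

```text
t 18.4 p [444.  158.2 151. ] gp [444.  158.3 148. ] phi 52.8 a 89.7 yz 0.004 j [ 0.13  0.11 -0.59  1.95  0.07  1.1  -0.29] F [ 0.2 -0.4 -0.9] w 50.4 g 0.0
dp [ -1.    1.8 -88. ] rv [-0.2  0.2  0.1] minrows 3 per row of 4 : [-0.2, 0.4, -22.0] [-0.06, 0.04, 0.03]
[[-0.199  0.98   0.003]
 [ 0.98   0.199  0.004]
 [ 0.003  0.004 -1.   ]]
```

Descend to the lug and close on it.

```bash

python3 -m handwheel '[[-0.2,0.4,-22,0,0,0,50],[-0.2,0.4,-22,0,0,0,50],[-0.3,0.5,-22,0,0,0,50],[-0.3,0.5,-22,-0.2,0.2,0,50],[0,0,-16,0,0,0,50],[0,0,-12,0,0,0,50],[0,0,-6,0,0,0,50],[0,0,-2,0,0,0,50]]' >/dev/null
python3 -c "
from h import *
st()
goal((.443,.160,.024),-78.4,90,0,.0,1,1)"
python3 -m handwheel '[[0,0,0,0,0,0,50],[0,0,0,0,0,0,10],[0,0,0,0,0,0,10],[0,0,0,0,0,0,10],[0,0,0,0,0,0,10],[0,0,0,0,0,0,10],[0,0,0,0,0,0,10],[0,0,0,0,0,0,10]]' 40 >/dev/null
python3 -c "
from h import *
st()"
```

```text
t 19.07 p [442.5 160.   26. ] gp [442.5 160.   23. ] phi -104.3 a 89.8 yz -0.001 j [ 0.07  0.31 -0.56  2.05  0.22  0.84 -0.42] F [ 0.3 -0.6 -0.2] w 49.8 g 0.0
dp [ 0.5 -0.   1. ] rv [ 0.1 -0.  -0. ] minrows 1 per row of 1 : [0.5, -0.0, 1.0] [0.15, -0.04, -0.01]
t 19.73 p [443.  160.   26.8] gp [443.  160.   23.8] phi -72.7 a 89.9 yz 0.0 j [ 0.07  0.31 -0.56  2.05  0.22  0.85 -0.42] F [-0.3  0.1  2.5] w 15.5 g 40.0
```

```bash

python3 -m handwheel '[[3,0.2,0,0,0,0,10],[5,0.4,0,0,0,0,10],[8,0.7,0,0,0,0,10],[9,0.7,0,0,0,0,10],[9,0.7,0,0,0,0,10],[9,0.7,0,0,0,0,10],[9,0.7,0,0,0,0,10],[9,0.7,0,0,0,0,10]]'
python3 -m handwheel '[[9,0.7,0,0,0,0,10],[9,0.7,0,0,0,0,10],[9,0.7,0,0,0,0,10],[9,0.7,0,0,0,0,10],[9,0.7,0,0,0,0,10],[9,0.7,0,0,0,0,10],[9,0.7,0,0,0,0,10],[9,0.7,0,0,0,0,10]]' >/dev/null
python3 -m handwheel '[[9,0.7,0,0,0,0,10],[9,0.7,0,0,0,0,10],[9,0.7,0,0,0,0,10],[9,0.7,0,0,0,0,10],[9,0.7,0,0,0,0,10],[6,0.7,0,0,0,0,10],[4,0.7,0,0,0,0,10],[3,0.3,0,0,0,0,10]]' >/dev/null
python3 -c "
from h import *
st()
im,d=snap('top','plate1');W=pts('top',d);print(findplate(W,(.66,.07)))"
```

```text
time_s: 20.4
eef_pos: [0.5033, 0.1648, 0.0266]
ee_rot: [0.632, 0.775, -0.002, 0.0]
wrist_force: [-6.9, -0.5, 7.7]
width: 0.0155
grasp_force: 40.1
t 21.73 p [633.5 175.6  26.6] gp [633.5 175.6  23.6] phi -119.4 a 89.8 yz -0.002 j [ 0.    0.64 -0.47  1.55  0.32  1.03 -0.35] F [-6.7 -1.4  7.5] w 15.7 g 40.1
(array([0.6535, 0.0726]), np.float64(0.0804), 0, np.float64(nan), np.float64(0.085))h.py:35: RuntimeWarning: Mean of empty slice.
  r=np.hypot(*(P-c).T);l=P[(r>.095)];v=l.mean(0)-c
  ret = um.true_divide(
```

View pics/plate1.png

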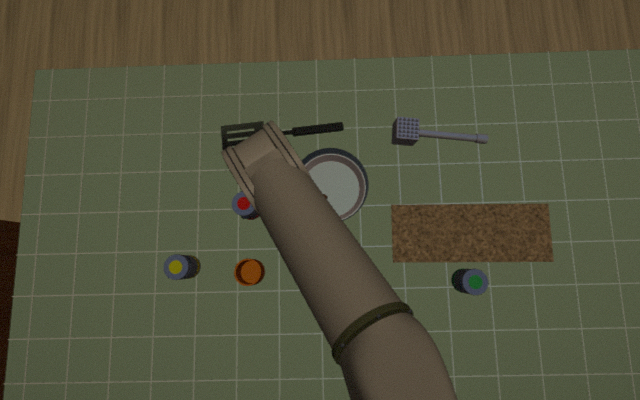

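The plate is on the mat but about 11 mm short in x, at (335,185). I'll finish the slide, release and rise.

```bash

python3 -m handwheel '[[3,0.5,0,0,0,0,10],[3,0.5,0,0,0,0,10],[3,0.5,0,0,0,0,10],[2,0.5,0,0,0,0,10],[0,0,0,0,0,0,10],[0,0,0,0,0,0,10],[0,0,0,0,0,0,10],[0,0,0,0,0,0,10]]'
python3 -m handwheel '[[0,0,0,0,0,0,40],[0,0,0,0,0,0,40],[0,0,0,0,0,0,40],[0,0,0,0,0,0,40],[0,0,10,0,0,0,40],[0,0,20,0,0,0,40],[0,0,30,0,0,0,40],[0,0,30,0,0,0,40]]' 20 >/dev/null
python3 -m handwheel '[[-20,0,20,0,0,0,60],[-25,0,20,0,0,0,87],[-25,0,20,0,0,0,87],[-25,0,10,0,0,0,87],[-25,0,0,0,0,0,87],[-25,0,0,0,0,0,87],[-25,0,0,0,0,0,87],[-10,0,0,0,0,0,87]]' >/dev/null
python3 -c "
from h import *
st()
im,d=snap('top','plate2');W=pts('top',d);print(findplate(W,(.66,.07)));print(cans(im))
goal((.425,-.2335,.20),-87,35,0,.1,1)
goal((.425,-.2335,.20),-70,35,0,.1,1)"
```

```text
time_s: 22.45
eef_pos: [0.6447, 0.1774, 0.0268]
ee_rot: [0.632, 0.775, -0.001, 0.001]
wrist_force: [-3.7, -0.9, 5.9]
width: 0.0152
grasp_force: 40.0
t 23.78 p [462.5 178.1 187.4] gp [462.5 178.  184.4] phi -70.7 a 89.8 yz 0.0 j [ 0.1   0.13 -0.6   1.84  0.08  1.19 -0.32] F [-0.1  0.6 -0.4] w 83.3 g 0.0
(array([0.6646, 0.0755]), np.float64(0.0807), 77, np.float64(101.3), np.float64(0.122))
{'green': [([475.0, 281.6], 138, [0.425, -0.2346, 0.086])], 'yellow': [([173.1, 267.0], 87, [0.4705, 0.4268, 0.086])], 'red': [([243.2, 202.8], 85, [0.6107, 0.2717, 0.086])]}
dp [ -41.7 -327.4   71.6] rv [-54.4  -7.   -8.1] minrows 10 per row of 10 : [-4.2, -32.7, 7.2] [-5.44, -0.7, -0.81]
dp [ -66.2 -332.3   71.6] rv [-52.8 -15.    7.6] minrows 10 per row of 10 : [-6.6, -33.2, 7.2] [-5.28, -1.5, 0.76]
```

View pics/plate2.png

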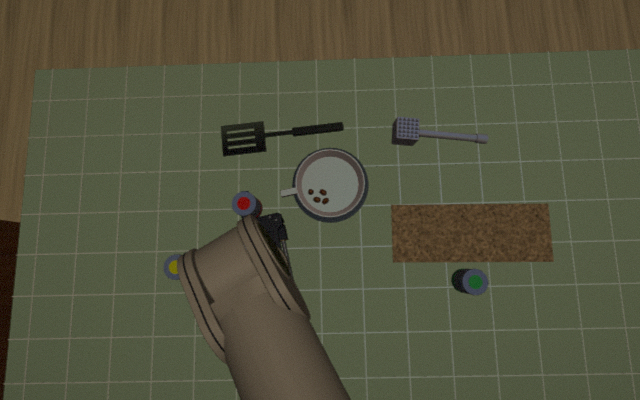

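Plate centred on the mat, (330,185), 1–2 mm off centre with the nutmegs inside. Next the green can.

```bash

python3 -m handwheel '[[-3,-20,5,-3.4,-0.6,-0.1,87],[-3,-20,5,-3.4,-0.6,-0.1,87],[-3,-20,5,-3.4,-0.6,-0.1,87],[-3,-20,5,-3.4,-0.6,-0.1,87],[-3,-20,5,-3.4,-0.6,-0.1,87],[-3,-20,5,-3.4,-0.6,-0.1,87],[-3,-20,5,-3.4,-0.6,-0.1,87],[-3,-20,5,-3.4,-0.6,-0.1,87]]' >/dev/null
python3 -m handwheel '[[-3,-20,3,-3.4,-0.6,-0.1,87],[-3,-20,3,-3.4,-0.6,-0.1,87],[-3,-20,3,-3.4,-0.6,-0.1,87],[-3,-20,3,-3.4,-0.6,-0.1,87],[-3,-20,3,-3.4,-0.6,-0.1,87],[-3,-20,3,-3.4,-0.6,-0.1,87],[-3,-20,3,-3.4,-0.6,-0.1,87],[-3,-20,3,-3.4,-0.6,-0.1,87]]' >/dev/null
python3 -c "
from h import *
st()
goal((.425,-.234,.10),-80,35,0,.1,1,8)
"
```

```text
t 25.17 p [ 417.8 -142.9  251.5] gp [ 418.2 -145.4  249.8] phi -80.8 a 34.5 yz -0.009 j [ 0.11 -0.02 -0.54  2.17  0.92  1.44 -0.61] F [-0.2  0.9  0.1] w 87.0 g 0.0
dp [ -7.5  -8.  -92.4] rv [ 0.6 -0.4  0.4] minrows 3 per row of 8 : [-0.9, -1.0, -11.6] [0.08, -0.05, 0.05]
```

```bash

python3 -m handwheel '[[-1,-1,-15,0.1,0,0.1,87],[-1,-1,-20,0.1,0,0.1,87],[-1,-1,-20,0.1,0,0,87],[-1,-1,-20,0.1,0,0,87],[-1,-1,-20,0,0,0,87],[-1,-1,-20,0,0,0,87],[-1,-1,-20,0,0,0,87],[-0.5,-1,-7,0,0,0,87]]' >/dev/null
python3 -c "
from h import *
st()
im,d=snap('top');print(cans(im))
goal((.425,-.234,.05),-80,35,0,0,1,8)
"
```

```text
t 25.83 p [ 409.4 -150.4  106.7] gp [ 409.8 -152.8  104.9] phi -80.7 a 35.1 yz -0.011 j [ 0.08  0.26 -0.53  2.28  1.09  1.32 -0.97] F [-0.2  0.1  0.3] w 87.1 g 0.0
{'green': [([475.0, 281.6], 140, [0.425, -0.2347, 0.086])], 'yellow': [([175.1, 266.6], 130, [0.4713, 0.4224, 0.086])], 'red': [([243.1, 202.7], 92, [0.611, 0.2719, 0.086])]}
dp [ 15.4 -81.  -54.9] rv [ 0.  -0.7  0.3] minrows 3 per row of 8 : [1.9, -10.1, -6.9] [0.01, -0.09, 0.03]
```

```bash

python3 -m handwheel '[[2,-11,-8,0,-0.1,0,87],[2,-13,-9,0,-0.1,0,87],[2,-13,-9,0,-0.1,0,87],[2,-13,-9,0,-0.1,0,87],[2,-13,-9,0,-0.1,0,87],[2,-10,-7,0,-0.1,0,87],[2,-6,-3,0,0,0,87],[1.4,-2,-1,0,0,0,87]]' >/dev/null
python3 -c "
from h import *
st()
goal((.425,-.234,.05),-80,35,0,0,1,1)
"
python3 -m handwheel '[[0,0,0,0,0,0,87],[0,0,0,0,0,0,50],[0,0,0,0,0,0,50],[0,0,0,0,0,0,50],[0,0,0,0,0,0,50],[0,0,0,0,0,0,50],[0,0,0,0,0,0,50],[0,0,0,0,0,0,50]]' 45 >/dev/null
python3 -c "
from h import *
st()"
python3 -m handwheel '[[0,0,8,0,0,0,50],[2,0,18,0,0,0,50],[2,0,18,0,0,0,50],[4,0,18,0,0,0,50],[4,0,18,0,0,0,50],[4,0,18,0,0,0,50],[4,0,18,0,0,0,50],[4,0,10,0,0,0,50]]' >/dev/null
python3 -c "
from h import *
st();goal((.50,-.25,.22),-80,8,-90,0,1,16);goal((.50,-.25,.22),-80,8,0,0,1,6)"
```

```text
t 26.55 p [ 425.4 -232.3   54.2] gp [ 425.8 -234.7   52.5] phi -80.2 a 34.9 yz 0.002 j [ 0.17  0.38 -0.4   2.3   1.32  1.18 -1.05] F [-0.7 -0.7 -0.3] w 86.9 g 0.0
dp [-0.8  0.7 -2.4] rv [0.1 0.1 0.3] minrows 1 per row of 1 : [-0.8, 0.7, -2.4] [0.1, 0.12, 0.32]
t 27.22 p [ 424.7 -231.4   53.7] gp [ 425.2 -233.8   52. ] phi -80.2 a 34.9 yz 0.001 j [ 0.17  0.38 -0.4   2.3   1.32  1.18 -1.05] F [-2.5  1.8  2.5] w 55.6 g 45.0
t 27.88 p [ 449.3 -231.2  181.9] gp [ 449.7 -233.7  180.1] phi -80.1 a 34.9 yz 0.003 j [ 0.22  0.12 -0.43  2.2   1.12  1.23 -0.68] F [ 0.3 -0.2 -2.5] w 55.1 g 45.0
dp [ 50.2 -15.8  38.6] rv [-35.4  79.7  33.3] minrows 14 per row of 16 : [3.1, -1.0, 2.4] [-2.21, 4.98, 2.08]
dp [ 50.2 -15.8  38.6] rv [-26.5  -4.5   0.2] minrows 4 per row of 6 : [8.4, -2.6, 6.4] [-4.42, -0.74, 0.03]
```

```bash

python3 -m handwheel '[[7,-2,6,-3.4,-0.6,0,50],[7,-2,6,-3.4,-0.6,0,50],[7,-2,6,-3.4,-0.6,0,50],[7,-2,6,-3.4,-0.6,0,50],[7,-2,6,-3.4,-0.6,0,50],[7,-2,6,-3.4,-0.6,0,50],[7,-2,6,-3.4,-0.6,0,50],[7,-2,6,-3.4,-0.6,0,50]]' >/dev/null
python3 -c "
from h import *
st();goal((.515,-.25,.23),-80,8,-90,0,1,16);goal((.515,-.25,.23),-80,8,-165,0,1,32)"
```

```text
t 28.55 p [ 505.2 -247.1  228. ] gp [ 505.7 -250.1  227.6] phi -80.1 a 7.2 yz 0.003 j [ 0.07  0.43 -0.37  2.12  1.51  1.64 -0.97] F [-0.5 -0.  -1.5] w 55.0 g 45.0
dp [9.3 0.1 2.5] rv [-14.8  88.1  12. ] minrows 14 per row of 16 : [0.6, 0.0, 0.2] [-0.92, 5.51, 0.75]
dp [9.3 0.1 2.5] rv [-28.1 161.3  21.9] minrows 25 per row of 32 : [0.3, 0.0, 0.1] [-0.88, 5.04, 0.68]
```

```bash

python3 -m handwheel '[[0,0,0,-1.2,6.7,0.9,50],[0,0,0,-1.2,6.7,0.9,50],[0,0,0,-1.2,6.7,0.9,50],[0,0,0,-1.2,6.7,0.9,50],[0,0,0,-1.2,6.7,0.9,50],[0,0,0,-1.2,6.7,0.9,50],[0,0,0,-1.2,6.7,0.9,50],[0,0,0,-1.2,6.7,0.9,50]]' >/dev/null
python3 -m handwheel '[[0,0,0,-1.2,6.7,0.9,50],[0,0,0,-1.2,6.7,0.9,50],[0,0,0,-1.2,6.7,0.9,50],[0,0,0,-1.2,6.7,0.9,50],[0,0,0,-1.2,6.7,0.9,50],[0,0,0,-1.2,6.7,0.9,50],[0,0,0,-1.2,6.7,0.9,50],[0,0,0,-1.2,6.7,0.9,50]]' >/dev/null
python3 -m handwheel '[[0,0,0,-1.2,6.7,0.9,50],[0,0,0,-1.2,6.7,0.9,50],[0,0,0,-1.2,6.7,0.9,50],[0,0,0,-1.2,6.7,0.9,50],[0,0,0,-1.2,6.7,0.9,50],[0,0,0,-1.2,6.7,0.9,50],[0,0,0,-1.2,6.7,0.9,50],[0,0,0,-1.2,6.7,0.9,50]]' >/dev/null
python3 -c "
from h import *
st();goal((.515,-.25,.23),-80,8,-165,0,1,32)"
python3 -m handwheel '[[0,0,0,0,0,0,50],[0,0,0,0,0,0,50],[0,0,0,0,0,0,50],[0,0,0,0,0,0,50],[0,0,0,0,0,0,50],[0,0,0,0,0,0,50],[0,0,0,0,0,0,50],[0,0,0,0,0,0,50]]' >/dev/null
python3 -c "
from h import *
st();snap('scene','flip')"
```

```text
t 30.55 p [ 504.7 -247.3  227.7] gp [ 505.2 -250.3  227.3] phi -79.5 a 7.7 yz -0.258 j [ 0.05  0.41 -0.34  2.13  1.5   1.62  1.92] F [-0.9 -0.7 -2.9] w 55.0 g 45.0
dp [9.8 0.3 2.8] rv [ 0.2  0.2 -0.5] minrows 1 per row of 32 : [0.3, 0.0, 0.1] [0.01, 0.0, -0.01]
t 31.22 p [ 504.9 -247.4  227.6] gp [ 505.4 -250.3  227.2] phi -79.5 a 7.7 yz -0.265 j [ 0.05  0.41 -0.34  2.13  1.5   1.62  1.91] F [-0.4 -0.5 -2.1] w 54.9 g 45.0
```

View pics/flip.png

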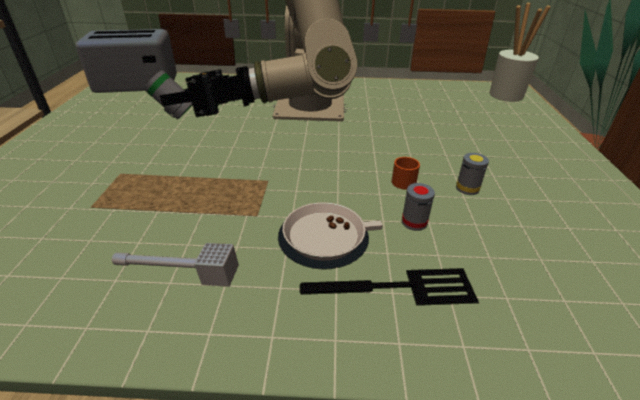

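The band sits at (160,80), above the lid at (180,113). So the can is inverted but leaning: by geometry about 135°, because it was gripped at 35° pitch. I'll pitch the tool up and roll a bit more.

```bash

python3 -c "
from h import *
goal((.515,-.25,.25),-80,-16,-178,0,1,8);goal((.515,-.25,.25),-70,-16,-178,0,1,8)"
```

```text
dp [ 9.6  0.2 21.6] rv [-25.6   9.1  -1.5] minrows 5 per row of 8 : [1.2, 0.0, 2.7] [-3.2, 1.14, -0.19]
dp [ 9.1  0.1 21.6] rv [-26.3   6.9   8.3] minrows 5 per row of 8 : [1.1, 0.0, 2.7] [-3.29, 0.86, 1.04]
```

```bash

python3 -m handwheel '[[1.2,0,2.7,-3.2,1.1,-0.2,50],[1.2,0,2.7,-3.2,1.1,-0.2,50],[1.2,0,2.7,-3.2,1.1,-0.2,50],[1.2,0,2.7,-3.2,1.1,-0.2,50],[1.2,0,2.7,-3.2,1.1,-0.2,50],[1.2,0,2.7,-3.2,1.1,-0.2,50],[1.2,0,2.7,-3.2,1.1,-0.2,50],[1.2,0,2.7,-3.2,1.1,-0.2,50]]' >/dev/null
cat >> h.py <<'E'
def tilt(a0):
    """tilt from upright (deg) of an object that stood upright when gripped at pitch a0, yz=0"""
    a=np.radians(a0);ax=np.array([-np.cos(a),0,-np.sin(a)])  # world z in tool frame: x=y cross t
    return np.degrees(np.arccos((Ro.from_quat(ctrl.get_state()['ee_rot']).as_matrix()@ax)[2])).round(1)
E
python3 -m handwheel '[[0,0,0,0,0,0,50],[0,0,0,0,0,0,50],[0,0,0,0,0,0,50],[0,0,0,0,0,0,50],[0,0,0,0,0,0,50],[0,0,0,0,0,0,50],[0,0,0,0,0,0,50],[0,0,0,0,0,0,50]]' >/dev/null
python3 -c "
from h import *
st();print(tilt(35))
im,d=snap('scene');cv2.imwrite('pics/flip2.png',cv2.resize(im[30:170,100:340],None,fx=3,fy=3)[:,:,::-1])"
```

```text
t 32.6 p [ 514.5 -247.4  249.4] gp [ 515.  -250.3  250.2] phi -80.1 a -16.1 yz -0.04 j [-0.06  0.67 -0.19  2.08  1.7   1.95  1.96] F [-0.3  0.1 -2.6] w 55.0 g 45.0
160.9
```

View pics/flip2.png

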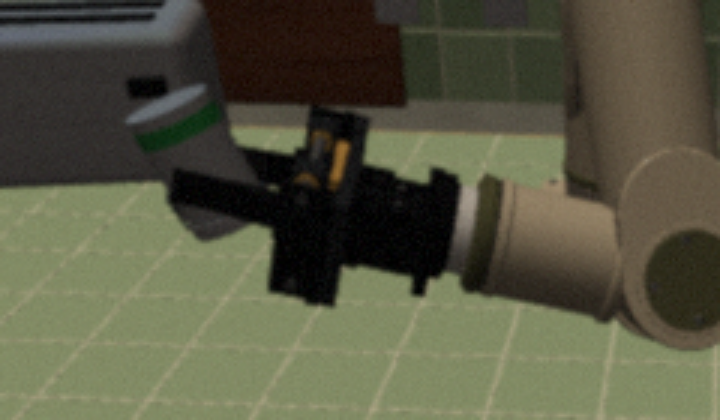

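The can is inverted (band at crop (178,128) on top), about 161° by pose and held 0.7 s. Now I'll turn it back.

```bash

python3 -m handwheel '[[0,-3,0,3.2,-1.1,0.2,50],[0,-3,0,3.2,-1.1,0.2,50],[0,-3,0,3.2,-1.1,0.2,50],[0,-3,0,3.2,-1.1,0.2,50],[0,-3,0,3.2,-1.1,0.2,50],[0,-3,0,3.2,-1.1,0.2,50],[0,-3,0,3.2,-1.1,0.2,50],[0,-3,0,3.2,-1.1,0.2,50]]' >/dev/null
python3 -m handwheel '[[0,-3,0,1.2,-6.7,-0.9,50],[0,-3,0,1.2,-6.7,-0.9,50],[0,-3,0,1.2,-6.7,-0.9,50],[0,-3,0,1.2,-6.7,-0.9,50],[0,-3,0,1.2,-6.7,-0.9,50],[0,-3,0,1.2,-6.7,-0.9,50],[0,-3,0,1.2,-6.7,-0.9,50],[0,-3,0,1.2,-6.7,-0.9,50]]' >/dev/null
python3 -m handwheel '[[0,-3,0,1.2,-6.7,-0.9,50],[0,-3,0,1.2,-6.7,-0.9,50],[0,-3,0,1.2,-6.7,-0.9,50],[0,-3,0,1.2,-6.7,-0.9,50],[0,-3,0,1.2,-6.7,-0.9,50],[0,-3,0,1.2,-6.7,-0.9,50],[0,-3,0,1.2,-6.7,-0.9,50],[0,-3,0,1.2,-6.7,-0.9,50]]' >/dev/null
python3 -m handwheel '[[0,-3,0,1.2,-6.7,-0.9,50],[0,-3,0,1.2,-6.7,-0.9,50],[0,-3,0,1.2,-6.7,-0.9,50],[0,-3,0,1.2,-6.7,-0.9,50],[0,-3,0,1.2,-6.7,-0.9,50],[0,-3,0,1.2,-6.7,-0.9,50],[0,-3,0,1.2,-6.7,-0.9,50],[0,-3,0,1.2,-6.7,-0.9,50]]' >/dev/null
python3 -c "
from h import *
st();print(tilt(35));goal((.536,-.37,.15),-80.2,34.9,0,0,1,8)"
```

```text
t 35.32 p [ 514.2 -343.6  249.1] gp [ 514.7 -346.5  248.7] phi -80.2 a 7.3 yz 0.009 j [ 0.23  0.38 -0.31  2.11  1.65  1.49 -0.9 ] F [-0.2  0.5 -1.5] w 55.3 g 45.0
27.7
dp [ 21.4 -24.  -97.4] rv [27.1  5.2  0.2] minrows 5 per row of 8 : [2.7, -3.0, -12.2] [3.39, 0.65, 0.02]
```

```bash

python3 -m handwheel '[[2.7,-3,-12,3.4,0.65,0,50],[2.7,-3,-12,3.4,0.65,0,50],[2.7,-3,-12,3.4,0.65,0,50],[2.7,-3,-12,3.4,0.65,0,50],[2.7,-3,-12,3.4,0.65,0,50],[2.7,-3,-12,3.4,0.65,0,50],[2.7,-3,-12,3.4,0.65,0,50],[2.7,-3,-12,3.4,0.65,0,50]]' >/dev/null
python3 -m handwheel '[[0,0,-5,0,0,0,50],[0,0,-12,0,0,0,50],[0,0,-15,0,0,0,50],[0,0,-15,0,0,0,50],[0,0,-15,0,0,0,50],[0,0,-12,0,0,0,50],[0,0,-8,0,0,0,50],[0,0,0,0,0,0,50]]' >/dev/null
python3 -c "
from h import *
st();print(tilt(34.9));goal((.536,-.37,.054),-80.2,34.9,0,0,1,8)
im,d=snap('top');W=pts('top',d);print(cans(im))
g=blobs(hsvm(im,(50,130,50),(75,255,255)),30)[0];P=W[g[2]];c=P.mean(0);q=np.linalg.lstsq(np.c_[P[:,:2]-c[:2],np.ones(len(P))],P[:,2],rcond=None)[0];print(c.round(4),q.round(3))"
```

```text
t 36.65 p [ 535.1 -366.8   69.2] gp [ 535.5 -369.2   67.5] phi -80.4 a 35.0 yz -0.008 j [ 0.38  0.51 -0.3   2.01  1.47  1.05 -0.78] F [ 0.2 -0.4 -2.7] w 55.2 g 45.0
0.5
dp [  0.5  -0.8 -13.5] rv [-0.  -0.5 -0.1] minrows 1 per row of 8 : [0.1, -0.1, -1.7] [-0.0, -0.06, -0.01]
{'green': [([536.2, 227.8], 138, [0.5381, -0.3774, 0.086])], 'yellow': [([175.1, 266.7], 131, [0.4711, 0.4225, 0.086])], 'red': [([243.1, 202.8], 96, [0.6108, 0.2718, 0.086])]}
[ 0.5368 -0.3692  0.1027] [-0.046  0.023  0.103]
```

```bash

python3 -m handwheel '[[0,0,-5,0,-0.3,0,50],[0,0,-5,0,-0.2,0,50],[0,0,-3,0,0,0,50],[0,0,-1.5,0,0,0,50],[0,0,-1,0,0,0,50],[0,0,0,0,0,0,50],[0,0,0,0,0,0,50],[0,0,0,0,0,0,50]]' 
python3 -c "
from h import *
st()"
python3 -m handwheel '[[0,0,0,0,0,0,87],[0,0,0,0,0,0,87],[0,0,0,0,0,0,87],[0,0,0,0,0,0,87],[0,0,0,0,0,0,87],[0,0,0,0,0,0,87],[0,0,0,0,0,0,87],[0,0,0,0,0,0,87]]' 20 >/dev/null
python3 -m handwheel '[[-1,6,4,0,0,0,87],[-2,12,9,0,0,0,87],[-2,14,10,0,0,0,87],[-2,16,11,0,0,0,87],[-2,16,11,0,0,0,87],[-2,16,11,0,0,0,87],[-2,16,11,0,0,0,87],[-2,16,20,0,0,0,87]]' >/dev/null
python3 -c "
from h import *
st()
im,d=snap('top');W=pts('top',d);print(cans(im));print(findplate(W,(.66,.07)))
m=(W[...,2]>.078)&(W[...,2]<.095)&(np.hypot(W[...,0]-.538,W[...,1]+.37)<.05);print((W[m].min(0)+W[m].max(0))/2,np.median(W[m][:,2]))
goal((.4712,.4215,.20),-15,25,0,.12,1)"
```

```text
time_s: 37.37
eef_pos: [0.5362, -0.3674, 0.056]
ee_rot: [0.571, 0.678, -0.297, 0.355]
wrist_force: [0.0, 1.0, -2.8]
width: 0.0549
grasp_force: 45.0
t 37.37 p [ 536.2 -367.4   56. ] gp [ 536.7 -369.9   54.3] phi -80.0 a 34.9 yz 0.004 j [ 0.37  0.53 -0.3   2.01  1.5   1.04 -0.83] F [ 0.   1.  -2.8] w 54.9 g 45.0
t 38.7 p [ 520.1 -254.1  142.2] gp [ 520.6 -256.5  140.5] phi -80.1 a 35.0 yz 0.001 j [ 0.27  0.34 -0.43  2.06  1.25  1.22 -0.73] F [-0.6  0.  -0.2] w 87.0 g 0.0
{'green': [([533.1, 227.9], 137, [0.5382, -0.3707, 0.086])], 'yellow': [([175.1, 266.6], 131, [0.4713, 0.4224, 0.086])], 'red': [([243.0, 202.8], 99, [0.6108, 0.272, 0.086])]}
(array([0.6647, 0.0755]), np.float64(0.0807), 80, np.float64(101.5), np.float64(0.122))
[ 0.53734781 -0.36928126  0.08487386] 0.08629129333969027
dp [-159.   701.1  105.4] rv [-7.9 -6.8 64.7] minrows 21 per row of 21 : [-7.6, 33.4, 5.0] [-0.38, -0.32, 3.08]
```

```bash

python3 -m handwheel '[[-2,29,10,-0.3,-0.3,2.7,87],[-2,29,10,-0.3,-0.3,2.7,87],[-2,29,10,-0.3,-0.3,2.7,87],[-2,29,10,-0.3,-0.3,2.7,87],[-2,29,10,-0.3,-0.3,2.7,87],[-2,29,10,-0.3,-0.3,2.7,87],[-2,29,10,-0.3,-0.3,2.7,87],[-2,29,10,-0.3,-0.3,2.7,87]]' >/dev/null
python3 -m handwheel '[[-2,29,5,-0.3,-0.3,2.7,87],[-2,29,5,-0.3,-0.3,2.7,87],[-2,29,0,-0.3,-0.3,2.7,87],[-2,29,0,-0.3,-0.3,2.7,87],[-5,29,0,-0.3,-0.3,2.7,87],[-5,29,0,-0.3,-0.3,2.7,87],[-10,29,0,-0.3,-0.3,2.7,87],[-10,29,0,-0.3,-0.3,2.7,87]]' >/dev/null
python3 -c "
from h import *
st()
goal((.471,.421,.10),-15,22,0,.12,1,8)"
```

```text
t 40.08 p [466.3 210.  233.1] gp [468.4 208.4 231.7] phi -35.7 a 28.4 yz 0.031 j [-0.29  0.25 -0.9   2.08  1.21  1.54 -0.77] F [1.2 0.8 0.2] w 87.3 g 0.0
dp [-105.5  240.5  -87. ] rv [-4.4 -5.  21.5] minrows 8 per row of 8 : [-13.2, 30.1, -10.9] [-0.55, -0.63, 2.69]
```

```bash

python3 -m handwheel '[[-13.2,30,0,-0.6,-0.6,2.7,87],[-13.2,30,0,-0.6,-0.6,2.7,87],[-13.2,30,0,-0.6,-0.6,2.7,87],[-13.2,30,0,-0.6,-0.6,2.7,87],[-13.2,30,0,-0.6,-0.6,2.7,87],[-13.2,30,-10,-0.6,-0.6,2.7,87],[-13.2,30,-10,-0.6,-0.6,2.7,87],[-13.2,30,-20,-0.6,-0.6,2.7,87]]' >/dev/null
python3 -c "
from h import *
st()
im,d=snap('top');print(cans(im))
goal((.471,.421,.05),-15,22,0,.12,1,8)"
```

```text
t 40.75 p [360.5 450.6 194. ] gp [363.2 449.9 192.9] phi -15.1 a 22.0 yz -0.006 j [-0.78  0.63 -0.92  1.89  1.46  1.82 -0.87] F [0.5 0.1 1. ] w 86.6 g 0.0
{'green': [([533.1, 228.0], 135, [0.538, -0.3707, 0.086])], 'yellow': [([175.0, 266.7], 133, [0.4711, 0.4226, 0.086])], 'red': [([243.3, 202.8], 93, [0.6108, 0.2714, 0.086])]}
dp [  4.   -3.4 -91.7] rv [ 0.6 -0.4 -0.6] minrows 3 per row of 8 : [0.5, -0.4, -11.5] [0.07, -0.05, -0.08]
```

```bash

python3 -m handwheel '[[0.5,-0.4,-8,0,0,0,87],[0.5,-0.4,-14,0,0,0,87],[0.5,-0.4,-14,0,0,0,87],[0.5,-0.4,-14,0,0,0,87],[0.5,-0.4,-14,0,0,0,87],[0.5,-0.4,-14,0,0,-0.2,87],[0.5,-0.4,-9,0,0,-0.2,87],[0.5,-0.4,-4,0,0,-0.2,87]]' >/dev/null
python3 -c "
from h import *
st()
goal((.471,.421,.05),-15,22,0,.0,1,8)"
```

```text
t 41.47 p [366.3 444.  100.4] gp [369.  443.2  99.3] phi -16.0 a 22.0 yz -0.01 j [-0.82  0.8  -0.83  1.9   1.53  1.81 -1.02] F [-0.3 -0.2  0. ] w 86.9 g 0.0
dp [102.  -22.3 -49.3] rv [ 0.5 -0.2  0.8] minrows 4 per row of 8 : [12.7, -2.8, -6.2] [0.07, -0.02, 0.1]
```

```bash

python3 -m handwheel '[[14,-2.8,-8,0.1,0,0.1,87],[15,-3,-8,0.1,0,0.1,87],[15,-3,-8,0.1,0,0.1,87],[15,-3.2,-8,0.1,0,0.1,87],[15,-3.4,-7,0.1,0,0.1,87],[13,-3.4,-6,0.1,0,0.1,87],[10,-2.5,-4,0,0,0.1,87],[5,-1,-1,0,0,0,87]]' >/dev/null
python3 -m handwheel '[[0,0,0,0,0,0,87],[0,0,0,0,0,0,87],[0,0,0,0,0,0,50],[0,0,0,0,0,0,50],[0,0,0,0,0,0,50],[0,0,0,0,0,0,50],[0,0,0,0,0,0,50],[0,0,0,0,0,0,50]]' 45 >/dev/null
python3 -c "
from h import *
st()
im,d=snap('top');print(cans(im)['yellow'])"
```

```text
t 42.8 p [467.4 422.9  51.8] gp [470.1 422.2  50.7] phi -15.0 a 22.2 yz 0.001 j [-0.71  0.85 -0.72  1.9   1.7   1.65 -1.  ] F [-0.6  0.6  0.3] w 55.4 g 19.6
[([173.9, 266.1], 132, [0.4725, 0.4251, 0.086])]
```

```bash

python3 -m handwheel '[[0,0,5,0,0,0,50],[0,0,15,0,0,0,50],[0,0,20,0,0,0,50],[0,0,22,0,0,0,50],[0,0,22,0,0,0,50],[0,0,22,0,0,0,50],[0,0,22,0,0,0,50],[0,0,22,0,0,0,50]]' >/dev/null
python3 -c "
from h import *
st()
goal((.48,.30,.26),-35,0,0,.0,1,8)"
```

```text
t 43.52 p [467.2 423.1 202.7] gp [469.9 422.4 201.6] phi -14.9 a 22.3 yz 0.001 j [-0.62  0.57 -0.85  1.9   1.55  1.63 -0.76] F [-0.3  0.8 -2.5] w 55.2 g 45.0
dp [  10.4 -121.4   57.3] rv [ -9.5 -20.3 -19.8] minrows 5 per row of 8 : [1.3, -15.2, 7.2] [-1.19, -2.53, -2.48]
```

```bash

python3 -m handwheel '[[1.3,-15.2,7,-1.2,-2.5,-2.5,50],[1.3,-15.2,7,-1.2,-2.5,-2.5,50],[1.3,-15.2,7,-1.2,-2.5,-2.5,50],[1.3,-15.2,7,-1.2,-2.5,-2.5,50],[1.3,-15.2,7,-1.2,-2.5,-2.5,50],[1.3,-15.2,7,-1.2,-2.5,-2.5,50],[1.3,-15.2,7,-1.2,-2.5,-2.5,50],[1.3,-15.2,7,-1.2,-2.5,-2.5,50]]' >/dev/null
python3 -c "
from h import *
st()
goal((.50,.25,.26),-35,0,-90,.0,1,14);goal((.50,.25,.26),-35,-3,-176,.0,1,28);goal((.50,.25,.26),-40,0,-176,.0,1,28)"
```

```text
t 44.18 p [477.7 301.  257.8] gp [480.2 299.3 257.7] phi -35.3 a 0.1 yz -0.002 j [-0.73  0.63 -0.62  1.91  1.55  2.02 -0.93] F [ 0.4 -0.3 -2.9] w 55.4 g 45.0
dp [ 19.8 -49.3   2.2] rv [-73.5  51.7   0.3] minrows 14 per row of 14 : [1.4, -3.5, 0.2] [-5.25, 3.69, 0.02]
dp [ 19.8 -49.3   2.1] rv [-143.8  101.1   -4.4] minrows 26 per row of 28 : [0.7, -1.8, 0.1] [-5.14, 3.61, -0.16]
dp [ 20.  -49.1   2.2] rv [-1.392e+02  1.075e+02 -1.000e-01] minrows 26 per row of 28 : [0.7, -1.8, 0.1] [-4.97, 3.84, -0.0]
```

```bash

python3 -m handwheel '[[0.7,-2,0,-5.8,4.08,0,50],[0.7,-2,0,-5.8,4.08,0,50],[0.7,-2,0,-5.8,4.08,0,50],[0.7,-2,0,-5.8,4.08,0,50],[0.7,-2,0,-5.8,4.08,0,50],[0.7,-2,0,-5.8,4.08,0,50],[0.7,-2,0,-5.8,4.08,0,50],[0.7,-2,0,-5.8,4.08,0,50]]' >/dev/null
python3 -m handwheel '[[0.7,-2,0,-5.8,4.08,0,50],[0.7,-2,0,-5.8,4.08,0,50],[0.7,-2,0,-5.8,4.08,0,50],[0.7,-2,0,-5.8,4.08,0,50],[0.7,-2,0,-5.8,4.08,0,50],[0.7,-2,0,-5.8,4.08,0,50],[0.7,-2,0,-5.8,4.08,0,50],[0.7,-2,0,-5.8,4.08,0,50]]' >/dev/null
python3 -m handwheel '[[0.7,-2,0,-5.8,4.08,0,50],[0.7,-2,0,-5.8,4.08,0,50],[0.7,-2,0,-5.8,4.08,0,50],[0.7,-2,0,-5.8,4.08,0,50],[0.7,-2,0,-5.8,4.08,0,50],[0.7,-2,0,-5.8,4.08,0,50],[0.7,-2,0,-5.8,4.08,0,50],[0.7,-2,0,-5.8,4.08,0,50]]' >/dev/null
python3 -c "
from h import *
st();print(tilt(22.2))"
python3 -m handwheel '[[0,0,0,0,0,0,50],[0,0,0,0,0,0,50],[0,0,0,0,0,0,50],[0,0,0,0,0,0,50],[0,0,0,0,0,0,50],[0,0,0,0,0,0,50],[0,0,0,0,0,0,50],[0,0,0,0,0,0,50]]' >/dev/null
python3 -c "
from h import *
st();print(tilt(22.2));snap('scene','flip3');im,d=snap('top');print(cans(im))"
```

```text
t 46.18 p [494.6 253.6 257.6] gp [497.1 251.9 257.6] phi -35.0 a -0.1 yz -0.162 j [-0.71  0.55 -0.55  2.01  1.55  1.93  2.02] F [-0.3 -0.8 -1.9] w 55.2 g 45.0
156.1
t 46.85 p [494.7 253.5 257.7] gp [497.2 251.8 257.7] phi -35.0 a -0.2 yz -0.169 j [-0.71  0.55 -0.55  2.01  1.55  1.93  2.01] F [-0.5  1.  -2.3] w 55.0 g 45.0
156.0
{'green': [([553.4, 233.2], 136, [0.5254, -0.4133, 0.086])], 'yellow': [], 'red': [([243.2, 202.8], 89, [0.6109, 0.2716, 0.086])]}
```

View pics/flip3.png

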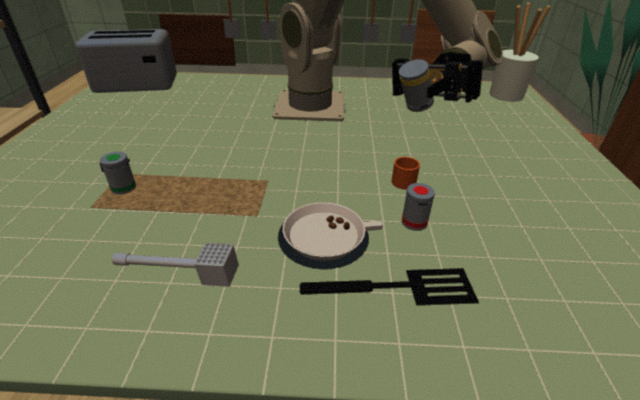

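The can is inverted at (416,85), at 156° and held 0.67 s. Green has been knocked from (.538,-.370) to (.525,-.413), still on the cork but near its end, so I'll check it later. Unrolling while carrying.

```bash

python3 -m handwheel '[[0,-12,0,5.8,-4.08,0,50],[0,-12,0,5.8,-4.08,0,50],[0,-12,0,5.8,-4.08,0,50],[0,-12,0,5.8,-4.08,0,50],[0,-12,0,5.8,-4.08,0,50],[0,-12,0,5.8,-4.08,0,50],[0,-12,0,5.8,-4.08,0,50],[0,-12,0,5.8,-4.08,0,50]]' >/dev/null
python3 -m handwheel '[[0,-12,0,5.8,-4.08,0,50],[0,-12,0,5.8,-4.08,0,50],[0,-12,0,5.8,-4.08,0,50],[0,-12,0,5.8,-4.08,0,50],[0,-12,0,5.8,-4.08,0,50],[0,-12,0,5.8,-4.08,0,50],[0,-12,0,5.8,-4.08,0,50],[0,-12,0,5.8,-4.08,0,50]]' >/dev/null
python3 -c "
from h import *
st();print(tilt(22.2));
goal((.537,-.15,.22),-80,22,0,0,1,16)
im,d=snap('top');W=pts('top',d)
# cork outline via its own hue
m=hsvm(im,(10,90,40),(22,255,200));m[:,:385]=0;m[:195]=0;m[275:]=0
ys,xs=np.nonzero(m);print(m.sum()//255)
b=max(blobs(m),key=lambda t:t[1]);cn=max(cv2.findContours(b[2].astype(np.uint8),0,1)[0],key=len)
P=np.array([ray('top',*q[0],.001)[:2] for q in cn])
for nm,s in(('x+',(P[:,0]>.59)&(P[:,1]<-.1)&(P[:,1]>-.43)),('x-',(P[:,0]<.485)&(P[:,1]<-.1)&(P[:,1]>-.38)),('y+',(P[:,1]>-.09)&(P[:,0]>.49)&(P[:,0]<.59)),('y-',(P[:,1]<-.43)&(P[:,0]>.49)&(P[:,0]<.59))):print(nm,np.median(P[s],0).round(4),s.sum())
"
```

```text
t 48.28 p [494.7  61.  257.9] gp [497.1  59.3 257.9] phi -35.3 a -0.0 yz -0.833 j [-0.44  0.3  -0.55  2.39  1.63  1.71 -0.09] F [ 0.4 -0.4 -2.6] w 54.9 g 45.0
59.2
dp [  41.8 -208.3  -36.7] rv [ 48.6 -37.6 -51.3] minrows 12 per row of 16 : [2.6, -13.0, -2.3] [3.04, -2.35, -3.21]
8529
x+ [ 0.6057 -0.266 ] 137
x- [ 0.4697 -0.2409] 119
y+ [ 0.5394 -0.0736] 42
y- [ 0.5605 -0.4484] 31
```

```bash

python3 -m handwheel '[[4,-13,-2,3,-2.35,-3.2,50],[4,-13,-2,3,-2.35,-3.2,50],[4,-13,-2,3,-2.35,-3.2,50],[4,-13,-2,3,-2.35,-3.2,50],[4,-13,-2,3,-2.35,-3.2,50],[4,-13,-2,3,-2.35,-3.2,50],[4,-13,-2,3,-2.35,-3.2,50],[4,-13,-2,3,-2.35,-3.2,50]]' >/dev/null
python3 -m handwheel '[[1,-13,-2,3,-2.35,-3.2,50],[1,-13,-2,3,-2.35,-3.2,50],[1,-13,-2,3,-2.35,-3.2,50],[1,-13,-2,3,-2.35,-3.2,50],[1,-13,-2,3,-2.35,-3.2,50],[1,-13,-2,3,-2.35,-3.2,50],[1,-13,-2,3,-2.35,-3.2,50],[1,-13,-2,3,-2.35,-3.2,50]]' >/dev/null
python3 -c "
from h import *
st();print(tilt(22.2));
goal((.538,-.265,.10),-80,22.2,0,0,1,8)"
```

```text
t 49.67 p [ 534.8 -146.6  225.6] gp [ 535.3 -149.4  224.4] phi -80.2 a 21.7 yz -0.012 j [-0.09  0.36 -0.36  1.97  1.22  1.57 -0.79] F [-0.5 -0.1 -2.7] w 55.3 g 45.0
0.9
dp [   2.7 -115.6 -124.4] rv [ 0.6 -0.6 -0. ] minrows 5 per row of 8 : [0.3, -14.5, -15.6] [0.08, -0.07, -0.01]
```

```bash

python3 -m handwheel '[[0.3,-14.5,-10,0.1,-0.1,0,50],[0.3,-14.5,-16,0.1,-0.1,0,50],[0.3,-14.5,-18,0.1,-0.1,0,50],[0.3,-14.5,-18,0.1,-0.1,0,50],[0.3,-14.5,-18,0.1,-0.1,0,50],[0.3,-14.5,-18,0.1,-0.1,0,50],[0.3,-14.5,-15,0,0,0,50],[0.6,-14.1,-11,0,0,0,50]]' >/dev/null
python3 -m handwheel '[[0,0,-8,0,0,0,50],[0,0,-9,0,0,0,50],[0,0,-9,0,0,0,50],[0,0,-7,0,0,0,50],[0,0,-5,0,0,0,50],[0,0,-2,0,0,0,50],[0,0,0,0,0,0,50],[0,0,0,0,0,0,50]]' >/dev/null
python3 -c "
from h import *
st();print(tilt(22.2));
goal((.538,-.265,.0505),-80,22.2,0,0,1,1)
im,d=snap('top');print(cans(im))"
```

```text
t 51.0 p [ 537.6 -261.9   62. ] gp [ 538.1 -264.6   60.8] phi -79.8 a 22.0 yz -0.0 j [ 0.03  0.63 -0.22  2.04  1.47  1.34 -1.07] F [ 0.3 -0.3 -2. ] w 55.3 g 45.0
0.2
dp [ -0.1  -0.4 -10.3] rv [ 0.2  0.  -0.2] minrows 1 per row of 1 : [-0.1, -0.4, -10.3] [0.18, 0.03, -0.16]
{'green': [([553.4, 233.3], 134, [0.5252, -0.4132, 0.086])], 'yellow': [([485.8, 228.1], 135, [0.5401, -0.2676, 0.086])], 'red': [([243.5, 202.9], 95, [0.6106, 0.271, 0.086])]}
```

```bash

python3 -m handwheel '[[0,0,-3,0,0,0,50],[0,0,-3,0,0,0,50],[0,0,-2,0,0,0,50],[0,0,-1.5,0,0,0,50],[0,0,-1,0,0,0,50],[0,0,-0.5,0,0,0,50],[0,0,0,0,0,0,50],[0,0,0,0,0,0,50]]' >/dev/null
python3 -c "
from h import *
st()"
python3 -m handwheel '[[0,0,0,0,0,0,87],[0,0,0,0,0,0,87],[0,0,0,0,0,0,87],[0,0,0,0,0,0,87],[0,0,0,0,0,0,87],[0,0,0,0,0,0,87],[0,0,0,0,0,0,87],[0,0,0,0,0,0,87]]' 20 >/dev/null
python3 -m handwheel '[[-1,6,2.5,0,0,0,87],[-2,12,5,0,0,0,87],[-2.6,15,6.2,0,0,0,87],[-2.6,15,6.2,0,0,0,87],[-2.6,15,6.2,0,0,0,87],[-2.6,15,16,0,0,0,87],[-2,15,26,0,0,0,87],[-2,15,30,0,0,0,87]]' >/dev/null
python3 -c "
from h import *
st()
im,d=snap('top');W=pts('top',d);print(cans(im))
m=(W[...,2]>.078)&(W[...,2]<.095)&(np.hypot(W[...,0]-.538,W[...,1]+.265)<.05);print((W[m].min(0)+W[m].max(0))/2,np.median(W[m][:,2]))
m=(W[...,2]>.078)&(W[...,2]<.095)&(np.hypot(W[...,0]-.61,W[...,1]-.27)<.05);print((W[m].min(0)+W[m].max(0))/2,np.median(W[m][:,2]))
goal((.6105,.2705,.20),-36,22,0,.12,1,16)"
```

```text
t 51.72 p [ 537.3 -262.3   51.7] gp [ 537.8 -265.1   50.6] phi -79.9 a 21.9 yz 0.0 j [ 0.02  0.66 -0.22  2.04  1.48  1.34 -1.09] F [-4.1  2.3  5.3] w 54.9 g 45.0
t 53.05 p [ 519.1 -152.1  149. ] gp [ 519.6 -154.9  147.9] phi -79.8 a 22.1 yz -0.003 j [-0.09  0.47 -0.35  2.04  1.26  1.52 -0.96] F [ 1.4 -0.5  0.2] w 86.9 g 0.0
{'green': [([553.3, 233.2], 135, [0.5254, -0.4132, 0.086])], 'yellow': [([484.2, 228.9], 134, [0.5384, -0.2641, 0.086])], 'red': [([243.4, 202.8], 87, [0.6109, 0.2711, 0.086])]}
[ 0.53835224 -0.26361502  0.08453503] 0.08657290454453825
[0.61036374 0.27030665 0.08491483] 0.08682015340585547
dp [ -3.3 486.1  91.2] rv [-0.2  0.2 43.6] minrows 14 per row of 16 : [-0.2, 30.4, 5.7] [-0.01, 0.01, 2.72]
```

```bash

python3 -m handwheel '[[-1,28,8,0.3,0.1,2.1,87],[-1,28,8,0.3,0.1,2.1,87],[-1,28,8,0.3,0.1,2.1,87],[-1,28,8,0.3,0.1,2.1,87],[-1,28,8,0.3,0.1,2.1,87],[-1,28,8,0.3,0.1,2.1,87],[-1,28,8,0.3,0.1,2.1,87],[-1,28,8,0.3,0.1,2.1,87]]' >/dev/null
python3 -m handwheel '[[0,28,4,0.3,0.1,2.1,87],[0,28,4,0.3,0.1,2.1,87],[0,28,4,0.3,0.1,2.1,87],[0,28,4,0.3,0.1,2.1,87],[0,28,0,0.3,0.1,2.1,87],[0,28,0,0.3,0.1,2.1,87],[0,28,0,0.3,0.1,2.1,87],[0,28,0,0.3,0.1,2.1,87]]' >/dev/null
python3 -c "
from h import *
st()
goal((.6105,.2705,.08),-45,30,0,.12,1,8)
im,d=snap('top');print(cans(im)['red'])"
```

```text
t 54.43 p [510.8 296.  229.1] gp [512.7 294.1 227.8] phi -45.7 a 27.0 yz 0.013 j [-0.58  0.54 -0.66  1.72  1.22  1.76 -0.79] F [ 0.6 -0.  -0.1] w 87.1 g 0.0
dp [ 24.4  49.8 -87.6] rv [1.6 2.6 1.1] minrows 3 per row of 8 : [3.0, 6.2, -11.0] [0.2, 0.33, 0.14]
[([243.2, 203.1], 91, [0.6103, 0.2717, 0.086])]
```

```bash

python3 -m handwheel '[[3,6.2,-8,0.2,0.3,0.1,87],[3,6.2,-15,0.2,0.3,0.1,87],[3,6.2,-15,0.2,0.3,0.1,87],[3,6.2,-18,0.2,0.3,0.1,87],[3,6.2,-18,0.2,0.3,0.1,87],[3,6.2,-18,0.2,0.3,0.1,87],[3,6.2,-16,0.2,0.3,0.1,87],[3,6.2,-8,0.2,0.3,0.1,87]]' >/dev/null
python3 -c "
from h import *
st()
goal((.6105,.2705,.05),-45,30,0,.0,1,8)"
```

```text
t 55.15 p [535.7 342.5 110.4] gp [537.5 340.7 108.9] phi -45.6 a 29.8 yz -0.001 j [-0.64  0.77 -0.61  1.61  1.29  1.7  -0.88] F [-0.4 -0.3 -0.4] w 87.1 g 0.0
dp [ 73.  -70.2 -58.9] rv [0.2 0.1 0.5] minrows 4 per row of 8 : [9.1, -8.8, -7.4] [0.03, 0.01, 0.07]
```

```bash

python3 -m handwheel '[[8,-7.5,-7,0,0,0.1,87],[11,-10.5,-9,0,0,0.1,87],[11,-10.5,-9,0,0,0.1,87],[11,-10.5,-9,0,0,0.1,87],[11,-10.5,-9,0,0,0.1,87],[10,-9.7,-8,0,0,0,87],[7,-7,-5,0,0,0,87],[4,-4,-3,0,0,0,87]]' >/dev/null
python3 -m handwheel '[[0,0,0,0,0,0,87],[0,0,0,0,0,0,87],[0,0,0,0,0,0,50],[0,0,0,0,0,0,50],[0,0,0,0,0,0,50],[0,0,0,0,0,0,50],[0,0,0,0,0,0,50],[0,0,0,0,0,0,50]]' 45 >/dev/null
python3 -c "
from h import *
st()
im,d=snap('top');W=pts('top',d);print(cans(im)['red'],findplate(W,(.66,.07)))"
python3 -m handwheel '[[0,0,5,0,0,0,50],[0,0,15,0,0,0,50],[0,0,20,0,0,0,50],[0,0,22,0,0,0,50],[0,0,22,0,0,0,50],[0,0,22,0,0,0,50],[0,0,22,0,0,0,50],[0,0,22,0,0,0,50]]' >/dev/null
python3 -c "
from h import *
st()
goal((.54,.20,.27),-55,-5,0,.0,1,8)"
```

```text
t 56.48 p [608.8 273.5  54. ] gp [610.7 271.7  52.5] phi -44.9 a 29.8 yz 0.002 j [-0.52  0.82 -0.54  1.66  1.4   1.54 -0.89] F [0.3 2.  3.5] w 55.3 g 20.2
[([242.3, 201.9], 86, [0.613, 0.2737, 0.086])] (array([0.6647, 0.0754]), np.float64(0.0807), 78, np.float64(101.4), np.float64(0.122))
t 57.2 p [608.7 273.2 205.9] gp [610.6 271.3 204.4] phi -44.9 a 29.8 yz 0.002 j [-0.48  0.6  -0.6   1.64  1.3   1.61 -0.67] F [-0.2 -0.6 -0.6] w 55.0 g 45.0
dp [-70.5 -70.7  63.8] rv [-26.8 -22.3  -9.7] minrows 6 per row of 8 : [-8.8, -8.8, 8.0] [-3.35, -2.79, -1.22]
```

```bash

python3 -m handwheel '[[-8.8,-8.8,8,-3.35,-2.8,-1.2,50],[-8.8,-8.8,8,-3.35,-2.8,-1.2,50],[-8.8,-8.8,8,-3.35,-2.8,-1.2,50],[-8.8,-8.8,8,-3.35,-2.8,-1.2,50],[-8.8,-8.8,8,-3.35,-2.8,-1.2,50],[-8.8,-8.8,8,-3.35,-2.8,-1.2,50],[-8.8,-8.8,8,-3.35,-2.8,-1.2,50],[-8.8,-8.8,8,-3.35,-2.8,-1.2,50]]' >/dev/null
python3 -c "
from h import *
st()
goal((.52,.15,.27),-55,-5,-90,.0,1,14)"
```

```text
t 57.87 p [538.  202.4 268.7] gp [539.7 200.  269. ] phi -55.0 a -5.2 yz 0.0 j [-0.74  0.68 -0.33  1.78  1.45  2.04 -0.92] F [-0.2  0.4 -3.8] w 55.0 g 45.0
dp [-19.7 -50.    1.1] rv [-51.3  73.5  -8.1] minrows 14 per row of 14 : [-1.4, -3.6, 0.1] [-3.67, 5.25, -0.58]
```

```bash

python3 -m handwheel '[[-0.5,-2,0,-4.05,5.78,-0.64,50],[-0.5,-2,0,-4.05,5.78,-0.64,50],[-0.5,-2,0,-4.05,5.78,-0.64,50],[-0.5,-2,0,-4.05,5.78,-0.64,50],[-0.5,-2,0,-4.05,5.78,-0.64,50],[-0.5,-2,0,-4.05,5.78,-0.64,50],[-0.5,-2,0,-4.05,5.78,-0.64,50],[-0.5,-2,0,-4.05,5.78,-0.64,50]]' >/dev/null
python3 -m handwheel '[[-0.5,-2,0,-4.05,5.78,-0.64,50],[-0.5,-2,0,-4.05,5.78,-0.64,50],[-0.5,-2,0,-4.05,5.78,-0.64,50],[-0.5,-2,0,-4.05,5.78,-0.64,50],[-0.5,-2,0,-4.05,5.78,-0.64,50],[-0.5,-2,0,-4.05,5.78,-0.64,50],[-0.5,-2,0,-4.05,5.78,-0.64,50],[-0.5,-2,0,-4.05,5.78,-0.64,50]]' >/dev/null
python3 -m handwheel '[[-0.5,-2,0,-4.05,5.78,-0.64,50],[-0.5,-2,0,-4.05,5.78,-0.64,50],[-0.5,-2,0,-4.05,5.78,-0.64,50],[-0.5,-2,0,-4.05,5.78,-0.64,50],[-0.5,-2,0,-4.05,5.78,-0.64,50],[-0.5,-2,0,-4.05,5.78,-0.64,50],[-0.5,-2,0,-4.05,5.78,-0.64,50],[-0.5,-2,0,-4.05,5.78,-0.64,50]]' >/dev/null
python3 -c "
from h import *
st();print(tilt(29.8))"
python3 -m handwheel '[[0,0,0,0,0,0,50],[0,0,0,0,0,0,50],[0,0,0,0,0,0,50],[0,0,0,0,0,0,50],[0,0,0,0,0,0,50],[0,0,0,0,0,0,50],[0,0,0,0,0,0,50],[0,0,0,0,0,0,50]]' >/dev/null
python3 -c "
from h import *
st();print(tilt(29.8));im,d=snap('top');print(cans(im))"
```

```text
t 59.87 p [526.4 154.8 268.6] gp [528.1 152.4 268.9] phi -55.1 a -5.2 yz -0.167 j [-0.69  0.62 -0.35  1.9   1.44  2.02  2.01] F [ 0.2 -1.  -1.4] w 55.1 g 45.0
153.7
t 60.53 p [526.6 155.  267.8] gp [528.3 152.5 268.1] phi -55.1 a -5.2 yz -0.172 j [-0.69  0.62 -0.35  1.9   1.44  2.02  2.  ] F [-0.  -0.1 -2. ] w 55.0 g 45.0
153.7
{'green': [([553.4, 233.2], 139, [0.5255, -0.4134, 0.086])], 'yellow': [([484.2, 228.9], 135, [0.5385, -0.2641, 0.086])], 'red': []}
```

```bash

python3 -m handwheel '[[0,-5,0,4.05,-5.78,0.64,50],[0,-5,0,4.05,-5.78,0.64,50],[0,-5,0,4.05,-5.78,0.64,50],[0,-5,0,4.05,-5.78,0.64,50],[0,-5,0,4.05,-5.78,0.64,50],[0,-5,0,4.05,-5.78,0.64,50],[0,-5,0,4.05,-5.78,0.64,50],[0,-5,0,4.05,-5.78,0.64,50]]' >/dev/null
python3 -m handwheel '[[0,-5,0,4.05,-5.78,0.64,50],[0,-5,0,4.05,-5.78,0.64,50],[0,-5,0,4.05,-5.78,0.64,50],[0,-5,0,4.05,-5.78,0.64,50],[0,-5,0,4.05,-5.78,0.64,50],[0,-5,0,4.05,-5.78,0.64,50],[0,-5,0,4.05,-5.78,0.64,50],[0,-5,0,4.05,-5.78,0.64,50]]' >/dev/null
python3 -m handwheel '[[0,-5,0,4.05,-5.78,0.64,50],[0,-5,0,4.05,-5.78,0.64,50],[0,-5,0,4.05,-5.78,0.64,50],[0,-5,0,4.05,-5.78,0.64,50],[0,-5,0,4.05,-5.78,0.64,50],[0,-5,0,4.05,-5.78,0.64,50],[0,-5,0,4.05,-5.78,0.64,50],[0,-5,0,4.05,-5.78,0.64,50]]' >/dev/null
python3 -c "
from h import *
st();print(tilt(29.8));goal((.540,-.155,.20),-72,29.8,0,0,1,8)"
```

```text
t 62.58 p [526.6  34.7 267.9] gp [528.3  32.3 268.1] phi -54.9 a -5.1 yz 0.006 j [-0.55  0.48 -0.31  2.13  1.51  1.88 -1.04] F [-0.8  0.3 -1.5] w 55.2 g 45.0
34.9
dp [  12.6 -187.2  -66.4] rv [ 31.2  16.  -16.5] minrows 6 per row of 8 : [1.6, -23.4, -8.3] [3.9, 2.0, -2.07]
```

```bash

python3 -m handwheel '[[1.6,-15,-2,3.9,2,-2.1,50],[1.6,-23,-4,3.9,2,-2.1,50],[1.6,-25,-6,3.9,2,-2.1,50],[1.6,-25,-8,3.9,2,-2.1,50],[1.6,-25,-10,3.9,2,-2.1,50],[1.6,-25,-12,3.9,2,-2.1,50],[1.6,-25,-12,3.9,2,-2.1,50],[1.6,-24,-12,3.9,2,-2.1,50]]' >/dev/null
python3 -m handwheel '[[0,0,-12,0,0,0,50],[0,0,-18,0,0,0,50],[0,0,-20,0,0,0,50],[0,0,-20,0,0,0,50],[0,0,-20,0,0,0,50],[0,0,-20,0,0,0,50],[0,0,-15,0,0,0,50],[0,0,-5,0,0,0,50]]' >/dev/null
python3 -c "
from h import *
st();print(tilt(29.8));goal((.540,-.155,.052),-72,29.8,0,0,1,1)
im,d=snap('top');print(cans(im))"
```

```text
t 63.92 p [ 538.4 -152.2   69.7] gp [ 539.2 -154.7   68.2] phi -72.4 a 29.9 yz -0.01 j [-0.19  0.5  -0.19  2.1   1.3   1.23 -0.98] F [-0.2 -0.1 -1.7] w 54.9 g 45.0
0.6
dp [  0.8  -0.3 -16.2] rv [ 0.1 -0.6  0.1] minrows 1 per row of 1 : [0.8, -0.3, -16.2] [0.12, -0.55, 0.08]
{'green': [([553.3, 233.2], 135, [0.5254, -0.4132, 0.086])], 'yellow': [([484.2, 228.9], 134, [0.5385, -0.2639, 0.086])], 'red': []}
```

```bash

python3 -c "
from h import *
im,d=snap('top');W=pts('top',d)
cv2.imwrite('pics/red.png',cv2.resize(im[170:320,340:580],None,fx=3,fy=3)[:,:,::-1])
m=(np.hypot(W[...,0]-.54,W[...,1]+.157)<.022);print(np.percentile(W[m][:,2],[5,25,50,75,95]).round(3))"
```

```text
[0.1   0.102 0.103 0.104 0.105]
```

View pics/red.png

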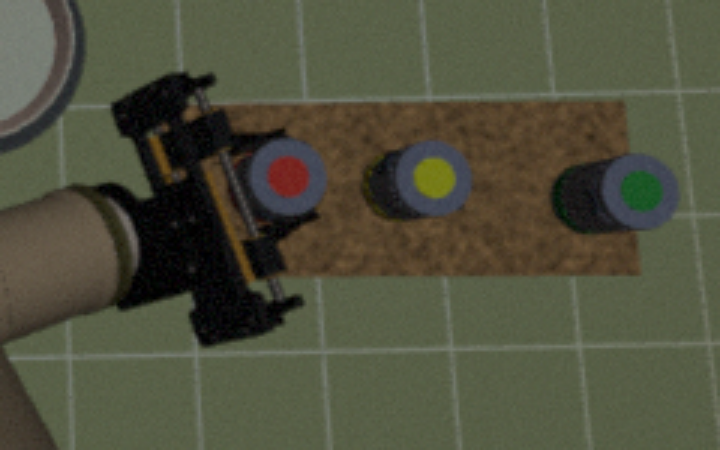

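The red can hangs upright over the cork (crop (288,178)), about 17 mm up. Green's base still looks to be on the cork's end. I'll set red down.

```bash

python3 -m handwheel '[[0.4,0,-5,0,-0.3,0,50],[0.4,0,-5,0,-0.3,0,50],[0,0,-3,0,0,0,50],[0,0,-2,0,0,0,50],[0,0,-1,0,0,0,50],[0,0,-0.5,0,0,0,50],[0,0,0,0,0,0,50],[0,0,0,0,0,0,50]]' >/dev/null
python3 -c "
from h import *
st()"
python3 -m handwheel '[[0,0,0,0,0,0,87],[0,0,0,0,0,0,87],[0,0,0,0,0,0,87],[0,0,0,0,0,0,87],[0,0,0,0,0,0,87],[0,0,0,0,0,0,87],[0,0,0,0,0,0,87],[0,0,0,0,0,0,87]]' 20 >/dev/null
python3 -m handwheel '[[-1.5,5,3,0,0,0,87],[-3,9.5,6.5,0,0,0,87],[-4,12,8.5,0,0,0,87],[-4,12,8.5,0,0,0,87],[-4,12,8.5,0,0,0,87],[-4,12,8.5,0,0,0,87],[-4,12,20,0,0,0,87],[-4,12,30,0,0,0,87]]' >/dev/null
python3 -m handwheel '[[-15,5,10,0,0,0,87],[-20,10,10,0,0,0,87],[-20,10,10,0,0,0,87],[0,10,10,0,0,0,87],[0,0,0,0,0,0,87],[0,0,0,0,0,0,87],[0,0,0,0,0,0,87],[0,0,0,0,0,0,87]]' >/dev/null
python3 -c "
from h import *
st()
im,d=snap('top');W=pts('top',d)
print(findplate(W,(.66,.07)))
for n,p in(('g',(.525,-.413)),('y',(.538,-.264)),('r',(.54,-.155)),('pot',(.456,.266))):
    z0,z1=(.048,.068) if n=='pot' else (.078,.095)
    m=(W[...,2]>z0)&(W[...,2]<z1)&(np.hypot(W[...,0]-p[0],W[...,1]-p[1])<.05);P=W[m];q=np.linalg.lstsq(np.c_[P[:,:2]-P[:,:2].mean(0),np.ones(len(P))],P[:,2],rcond=None)[0];print(n,m.sum(),((P.min(0)+P.max(0))/2).round(4),np.median(P[:,2]).round(4),q.round(3))
# cork outline lines
m=hsvm(im,(10,90,40),(22,255,200));m[:,:385]=0;m[:195]=0;m[275:]=0
b=max(blobs(m),key=lambda t:t[1]);cn=max(cv2.findContours(b[2].astype(np.uint8),0,1)[0],key=len)
P=np.array([ray('top',*q[0],.0)[:2] for q in cn])
s=(P[:,1]>-.09)&(P[:,0]>.49)&(P[:,0]<.59);print('y+',np.polyfit(P[s,0],P[s,1],1))
s=(P[:,1]<-.44)&(P[:,0]>.55)&(P[:,0]<.598);print('y-',s.sum(),np.polyfit(P[s,0],P[s,1],1))
s=(P[:,1]<-.44)&(P[:,0]>.475)&(P[:,0]<.495);print('y- lower',P[s].mean(0),s.sum())"
```

```text
t 64.68 p [ 540.3 -152.1   55.5] gp [ 541.1 -154.5   54. ] phi -72.0 a 29.6 yz 0.003 j [-0.19  0.53 -0.18  2.1   1.32  1.22 -1.02] F [ 0.3 -0.3 -0.8] w 55.1 g 45.0
t 66.68 p [456.7 -31.3 188.3] gp [457.5 -33.8 186.8] phi -72.1 a 29.6 yz 0.002 j [-0.34  0.23 -0.36  2.13  1.01  1.5  -0.88] F [-0.5  0.  -0.5] w 87.0 g 0.0
(array([0.6647, 0.0754]), np.float64(0.0807), 78, np.float64(101.4), np.float64(0.122))
g 559 [ 0.525  -0.4125  0.0848] 0.0863 [-0.003 -0.025  0.086]
y 535 [ 0.5384 -0.2636  0.0853] 0.0865 [ 0.008 -0.033  0.086]
r 527 [ 0.5414 -0.1533  0.0855] 0.0865 [-0.001 -0.009  0.086]
pot 178 [0.4558 0.2669 0.0559] 0.0583 [0.007 0.01  0.058]
y+ [-0.01310493 -0.06677743]
y- 19 [-0.1426913  -0.36841084]
y- lower [ 0.48511069 -0.4496881 ] 8
```

All checks hold. Green sits 9–10 mm inside its limit, the plate is within 2 mm of the mat centre, and the pot and cans are upright.

```bash
python3 -c "
from bench import ctrl
print(ctrl.job_done())"
```

```text
the job is handed in; nothing more can be done
None
```

I handed the job in at about 67 s of the 210 s with no score returned; my last measurements put all four nutmegs in the plate on the mat, the pot upright on the counter, and green, yellow and red turned over in order and standing on the cork (green was knocked aside after placing and is about 10 mm inside its limit).

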